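Fit a filter in the reader's port and screw its retaining ring snug

ROBOT

A 6-joint arm with a two-finger parallel gripper is mounted at the origin on the work surface. World frame = base frame: x ahead of the robot, y to its left, z up, the work surface at z = 0. Lengths are in mm, angles in degrees, forces in N, time in s.
With the tool pointing down it reaches from about 350 to 850 mm from the base axis. Payload 8.1 kg.
Tool frame: the origin (TCP) lies midway between the tips of the shut fingers; the grasp point (between the pads) lies 19 mm behind it; x points along the fingers, z is the direction in which the jaws open and shut, and the axes are right-handed (so a half turn about x gives the same grasp; the last joint's range is limited). The gripper opens to 85 mm and grips with 20 to 120 N. Pads are 22 mm wide; open, the fingers measure 114 mm over their backs; the gripper's body (76 mm by 85 mm) begins 54 mm behind the grasp point. The pads swing forward as they close: fully open they stand 13 mm farther back than shut.
Start: joints at [-72.789, 7.471, 85.268, -0, 87.261, -4.893], TCP at [225.8, -555.895, 231.292] pointing down, gripper open.
Joint ranges: [-169.43, 169.43], [-51.17, 129.36], [1.28, 143.12], [-76.62, 256.62], [0, 156.53], [-152.29, 152.29]. Speed limits (degrees/s): [136.94, 136.94, 159.86, 180, 180, 180].

INTERFACE

Orientations are given as [roll, pitch, yaw] about the fixed x, y, z axes, in that order (R = Rz(yaw) Ry(pitch) Rx(roll)).
In Python, from bench import r gives the robot as it stands. The module is installed in compiled form; this text tells all that it offers.
- The arm moves only by the tool servo_tool, never from a script. Its argument "commands" is a list that holds one entry, the list of rows, each a list of 7 numbers: the closure in counts, from 0 (fully open) to 255 (shut), then the shift along the tool's x, y, z in cm, then the turn, a rotation vector about the tool's x, y, z in degrees. A call has 1 to 8 rows; each row is the pose to reach, as a shift and turn from the pose commanded when the call began, along the tool's axes at that moment; what a row does not reach only later rows make up. A row lasts 1/10 s, in which the tool goes at most 50 mm and 8.59 degrees, less where a joint would pass 70% of its speed; a pose out of reach is approached as far as the arm can. A call with a gripper value outside its range is refused whole. The fingers move at their own pace and stop on an object; "force" is the grip in N (left out, the last holds). Time passes only in rows, so rows that repeat a pose let the fingers close. It gives the time, the measured TCP pose, the force and the opening at its end, in the units of the state.
- r.sense(): the state, without advancing time (a new reading comes with each control period).
- r.snapshot(name): name is "scene" or "top" or "wrist"; returns (picture, depth): 420x560x3 uint8, red, green, blue; 420x560 float32, mm along the optical axis (not along the pixel's ray), 0 where there is no reading.
- r.calibration(name): a dict with "fx", "fy", "cx", "cy" (pixels), "pose" (4x4, takes a point from camera to world coordinates). Camera axes: x right, y down, z forward; pixel columns grow to the right and rows downward; lengths in mm; the calibration is good to about 2 mm. The wrist camera is an equidistant fisheye: a pixel r from the principal point sees the ray r / f radians off the axis. A picture is of the moment at which its call begins: read the wrist's pose just before it. calibration takes no time and is no camera call; for the wrist camera it gives the pose at the moment of the call.
- r.hand_in(): hands the job in, once; it reports no verdict.
The state is a dict: "time": time; "joint_pos": joint angles; "qd": joint speeds; "joint_efforts": joint torques, N m; "tool_pos": TCP position; "tcp_rot": TCP orientation; "ft_force": force on the tool from outside, world axes, zero at the start; "wrist_torque": the same for the moment, N m; "finger_gap": finger opening in mm.
Only numpy, scipy, OpenCV 4.12 (cv2) and the standard library are available. Lean on these libraries where they do the work, as an engineer would, in place of code of your own. Each camera call takes 0.05 s, during which the arm holds its last target.

TASK

Put the round filter from its little stand into the port on top of the bench reader, glass side up, and let it go. Then set the retaining ring over it with its two ribs in line with the two pips beside the port, and screw it clockwise until it is snug: firmly clamping the filter, but not forced, for the glass cracks. Leave the other things on the bench alone.

Things in the scene. Friction and masses are not known exactly. Their poses are not given: they have to be found in the camera images.
- filter_mid (a point): Centre, 8 mm above the underside, of the loose filter: a dark metal-rimmed cylinder 32 mm across, 16 mm tall, 40 g, lower edge bevelled 1.5 mm, a slightly domed glass (2 mm) in its top; z is its axis, up. It stands on stand. To lower it right into the port, hold it by its upper 7 mm.
- stand: Fixed grey pedestal under the filter: 30 mm tall, 24 mm across at the top, 18 mm at the stem, 38 mm at the 5 mm high foot; origin at the centre of its foot.
- ring_mid (a point): Centre, 10.5 mm above the underside, of the loose steel retaining ring lying right way up on the bench: a cap ring 21 mm tall (without ribs), 59 mm across, about 160 g; z up. Two upright flats 56 mm apart and 27 mm long, at its +y and -y, are for gripping. On top a 3 mm thick lip with a 23 mm hole; below it an open skirt, 25 mm inner radius, 18 mm deep.
- rib (a point): Top of one of the ring's two ribs (11 x 4 mm, 2.5 mm high), on the ring's +x side 23.5 mm from its axis; the other is opposite. Under each rib, inside the skirt near its lower edge, is a lug of three pins, 10 mm long and 3.5 mm high, reaching in to 21.7 mm from the axis. A half turn of the ring makes no difference.
- port (a point): Centre of the sprung seat (free height) in the port, 70 mm above the bench: a steel collar, bore 34.4 mm, outside 41 mm, on the top (60 mm high) of the fixed white reader, 220 x 180 mm. Collar rim about 7 mm above the seat (1.5 mm more or less, not readable). z up, x towards pip. A soft spring lets the seat sink 1.2 mm (1.5 to 4 N), then it is hard.
- pip (a point): Top of one of two black pips (12 x 4 mm, 4 mm high) on the reader, 42 mm from the port axis on the port's +x side; the other is opposite. With the ring's ribs over the pips' line (6 degrees clockwise to 30 anticlockwise of it will do) the ring passes straight down over the collar until its lip rests on the filter, its underside then 2 mm below the port's seat height.
- thread (a point): Port axis at housing top. Two-start thread outside the collar, 49 mm across. Turned clockwise from above, the lugs go under it some 12 degrees past the pips; it draws the ring down 5.5 mm per radian: free, then soft, then hard. Snug (9 to 28 N on the filter) comes 43 to 82 degrees past the pips, told only by feel: a moment of 0.3 to 0.4 N m. The collar is on rubber and gives 3 degrees.
- dish: bystander: open clear dish 60 mm across, 14 mm high; origin under its centre
- jar: bystander: amber jar 44 mm across, 70 mm high; origin under its centre
- vial: bystander: glass vial 34 mm across, 60 mm high; origin under its centre
- driver: bystander: screwdriver 160 mm long lying on the bench along its x axis; origin under its middle
- marker: bystander: green pen 125 mm long, 14 mm thick, lying on the bench along its x axis; origin under its middle
Not all that is in view belongs to the job. Of the things like the part that bears filter_mid, leave any that is yellow; of the rest the smaller one is meant.

How it is judged (in metres and radians):
On the way:
1. the filter is down in the port, level and let go, the ring not yet on it (horizontal distance between filter_mid and port below 0.003 m and z of filter_mid in the frame of port below 0.0095 m and angle between filter_mid's own z axis and vertical below 0.09 rad and contact force between filter and the fingers below 0.1 N and distance between ring_mid and port above 0.03 m), for 0.2 s.
At the end, for the whole second after the job is handed in: The filter is in the port within 3 mm of its axis, level, glass up, at least 0.8 mm below its free height; the ring is level, within 3.5 mm of the axis, its underside at least 2.7 mm below the seat's free height, at rest, released, and still clamps the filter with more than 9 N (horizontal distance between filter_mid and port below 0.003 m and z of filter_mid in the frame of port below 0.0072 m and angle between filter_mid's own z axis and vertical below 0.09 rad and horizontal distance between ring_mid and port below 0.0035 m and z of ring_mid in the frame of port below 0.0078 m and angle between ring_mid's own z axis and vertical below 0.07 rad and contact force between ring and filter above 9 N and linear speed of ring below 0.01 m/s); the robot touches nothing.
It fails at once if the ring presses on the filter with more than 28 N (the glass cracks) (contact force between ring and filter above 28 N).
It fails at once if a bystander is moved by more than 30 mm (distance of any of dish, jar, vial, driver, marker from where it was at the start of the episode above 0.03 m).
It fails at once if the filter is tipped over (angle between filter_mid's own z axis and vertical above 0.8 rad).
It also fails if it takes over 72 s, if anything falls off the work surface, if the arm or the gripper's body presses on something with over 40 N, if the wrist force passes 120 N, or if a joint passes its speed limit or range.

## Working session

There is one attempt and no reset: what is moved stays moved. The work goes in short steps, Python scripts to look and compute and a tool call to move; the robot and the scene stay as the last step left them, time stands still between calls to the robot, and variables do not carry over. Pictures are saved under pics/ and viewed, and the job is handed in when it is done.

Besides the shell and the picture viewer there is one more tool, called after ">>>" in YAML: its name, and indented under it one key for each argument. servo_tool: Moves the arm, as the interface text tells. Its arguments: {"type":"object","properties":{"commands":{"type":"array","items":{"type":"array","items":{"type":"array","items":{"type":"number"}}}},"force":{"type":"number"}},"required":["commands"]}

```bash
mkdir -p pics
python3 - <<'E'
from bench import r
import cv2,numpy as np
s=r.sense();print(s)
for n in ["scene","top","wrist"]:
    c=r.calibration(n);print(n,c)
    p,d=r.snapshot(n)
    cv2.imwrite(f"pics/{n}0.png",p[:,:,::-1]);np.save(f"{n}0.npy",d)
E
```

```text
{'time': 0.0, 'joint_pos': array([-7.27889758e+01,  7.51558216e+00,  8.53287408e+01, -5.70889675e-04,
        8.72618223e+01, -4.89269054e+00]), 'qd': array([ 0.06903859, -0.15939798, -0.05028506, -0.08303527,  0.041346  ,
        0.04132989]), 'joint_efforts': array([-1.47872379e-03, -5.69389379e+01, -5.00567830e+01, -3.32744858e-04,
        1.46666873e-02,  4.34074536e-05]), 'tool_pos': array([ 225.62894883, -555.36927803,  230.24465303]), 'tcp_rot': array([175.4150854 ,  89.89385314, 107.5188279 ]), 'ft_force': array([-0.97968498,  0.36313496,  0.13545366]), 'wrist_torque': array([-0.03664935, -0.00587229, -0.00364145]), 'finger_gap': 85.5371336265766}
scene {'fx': 467.1566071474841, 'fy': 467.1566071474841, 'cx': 278.356415743475, 'cy': 205.67927082377392, 'pose': array([[ 2.83383122e-01,  6.91341555e-01, -6.64635886e-01,
         1.19794251e+03],
       [ 9.58945568e-01, -1.96445591e-01,  2.04530017e-01,
        -2.18653480e+02],
       [ 1.08353108e-02, -6.95309992e-01, -7.18628285e-01,
         8.35246516e+02],
       [ 0.00000000e+00,  0.00000000e+00,  0.00000000e+00,
       
[... 237 characters left out ...]
8671e-01, -6.36575855e-03,  3.31935070e-02,
        -2.63136061e+01],
       [-3.13635641e-02, -1.91333067e-01, -9.81023947e-01,
         1.14914095e+03],
       [ 0.00000000e+00,  0.00000000e+00,  0.00000000e+00,
         1.00000000e+00]])}
wrist {'fx': 325.19226210127806, 'fy': 325.19226210127806, 'cx': 280.2881068439789, 'cy': 213.9391043415006, 'pose': array([[ 3.75736279e-01, -8.75473102e-01, -3.03922846e-01,
         3.04109363e+02],
       [-9.26723941e-01, -3.55744917e-01, -1.20947468e-01,
        -5.23838561e+02],
       [-2.23275252e-03,  3.27096930e-01, -9.44988155e-01,
         3.73054416e+02],
       [ 0.00000000e+00,  0.00000000e+00,  0.00000000e+00,
         1.00000000e+00]])}
```

View pics/scene0.png

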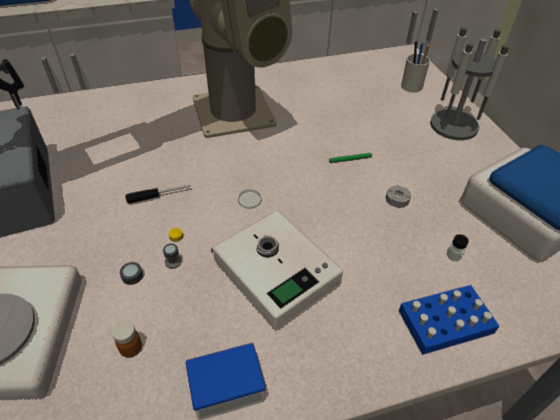

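View pics/top0.png

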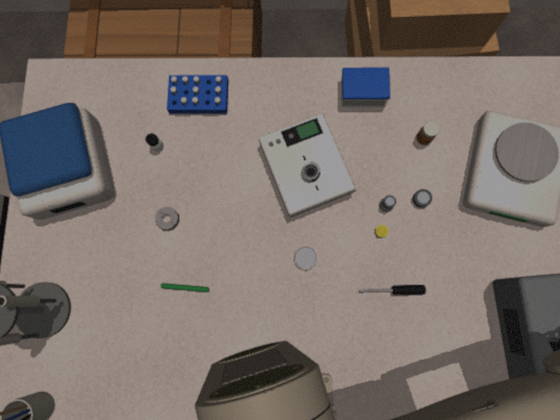

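View pics/wrist0.png

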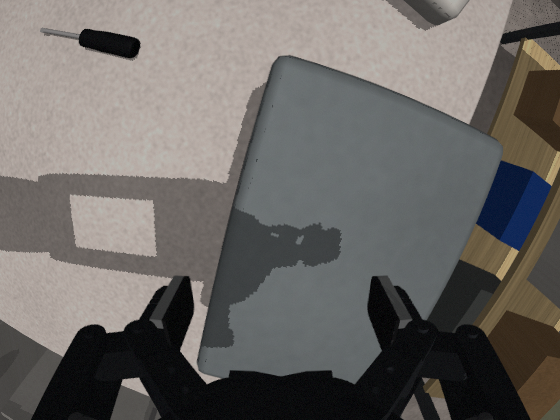

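```bash
cat > h.py <<'E'
import numpy as np,cv2
from scipy.spatial.transform import Rotation as Ro
def Rt(rpy): return Ro.from_euler('xyz',rpy,degrees=True).as_matrix()
def ray(c,u,v,fish=False):
    x=(np.asarray(u,float)-c['cx'])/c['fx'];y=(np.asarray(v,float)-c['cy'])/c['fy']
    if fish:
        t=np.hypot(x,y);k=np.where(t<1e-9,1,np.tan(t)/np.maximum(t,1e-9));x=x*k;y=y*k
    return np.stack([x,y,np.ones_like(x)],-1)
def world(c,u,v,d,fish=False):
    p=ray(c,u,v,fish)*np.asarray(d)[...,None];T=c['pose'];return p@T[:3,:3].T+T[:3,3]
def atz(c,u,v,z,fish=False):
    T=c['pose'];q=ray(c,u,v,fish)@T[:3,:3].T;o=T[:3,3];return o+q*((z-o[2])/q[...,2])[...,None]
def proj(c,P,fish=False):
    T=c['pose'];q=(np.asarray(P,float)-T[:3,3])@T[:3,:3]
    x=q[...,0]/q[...,2];y=q[...,1]/q[...,2]
    if fish:
        rr=np.hypot(x,y);k=np.where(rr<1e-9,1,np.arctan(rr)/np.maximum(rr,1e-9));x=x*k;y=y*k
    return np.stack([c['cx']+c['fx']*x,c['cy']+c['fy']*y],-1)
E
python3 - <<'E'
from h import *
from bench import r
s=r.sense();print(Rt(s['tcp_rot']))
U,V=np.meshgrid(np.arange(560),np.arange(420))
for n,boxes in [("top",dict(filt=(389,203),big=(423,198),yel=(382,231),ring=(167,218),port=(312,171),dish=(305,258),jar=(428,133),vial=(153,141))),("scene",dict(filt=(171,252),big=(131,271),yel=(176,234),ring=(399,195),port=(267,244)))]:
    c=r.calibration(n);d=np.load(n+"0.npy");W=world(c,U,V,d)
    im=cv2.imread(f"pics/{n}0.png")
    tiles=[]
    for k,(u,v) in boxes.items():
        w=W[v-18:v+19,u-18:u+19]
        z=w[...,2];zz=np.percentile(z,99.5)
        print(n,k,W[v,u].round(1),'max z',zz.round(1), 'top centroid',w[z>zz-4].mean(0).round(1) , 'bench', np.percentile(z,10).round(1))
        if k in('filt','big','yel','ring','port'): tiles.append(cv2.resize(im[v-22:v+23,u-22:u+23],(260,260),interpolation=cv2.INTER_CUBIC))
    tiles.append(np.zeros_like(tiles[0]))
    cv2.imwrite(f"pics/crop_{n}.png",np.vstack([np.hstack(tiles[:3]),np.hstack(tiles[3:6])]))
E
```

```text
[[-4.20268707e-04  9.26496371e-01  3.76303466e-01]
 [ 1.39499604e-03  3.76303676e-01 -9.26495330e-01]
 [-9.99998939e-01  1.35564851e-04 -1.45060743e-03]]
top filt [ 521.6 -252.9   48.9] max z 51.5 top centroid [ 498.9 -230.4  171.3] bench -2.7
top big [ 540.  -343.8   25.9] max z 30.5 top centroid [ 499.3 -293.9  208.6] bench -2.4
top yel [ 455.3 -238.9   19.8] max z 21.3 top centroid [ 445.3 -225.2   88.1] bench -2.7
top ring [488.1 317.    0.8] max z 25.5 top centroid [481.1 307.   45.6] bench -2.5
top port [597.7 -60.7  69.3] max z 253.0 top centroid [ 287.8  -26.3 1149.1] bench 57.7
top dish [387.  -45.1   0.6] max z 17.0 top centroid [381.7 -44.2  65.5] bench -2.6
top jar [ 697.5 -351.7   69.7] max z 246.9 top centroid [ 287.8  -26.3 1149.1] bench -2.3
top vial [678.5 347.8  61.5] max z 63.7 top centroid [664.8 334.8 117. ] bench -2.9
scene filt [ 538.1 -253.9   46.8] max z 50.8 top centroid [ 558.1 -253.    82.7] bench -0.2
scene big [ 546.  -343.    22.7] max z 158.5 top centroid [1197.9 -218.7  835.2] bench -0.2
scene yel [ 463.6 -237.4   16.9] max z 50.6 top centroid [ 546.4 -253.6   70.1] bench -0.3
scene ring [472.7 326.8  -0.7] max z 835.2 top centroid [1197.9 -218.7  835.2] bench -0.6
scene port [593.7 -56.4  72.7] max z 82.2 top centroid [627.5 -65.2 118.6] bench 59.8
```

View pics/crop_top.png

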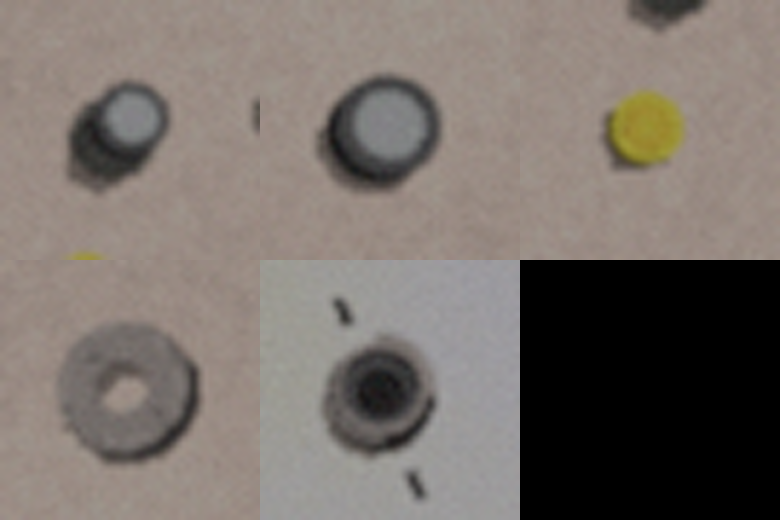

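View pics/crop_scene.png

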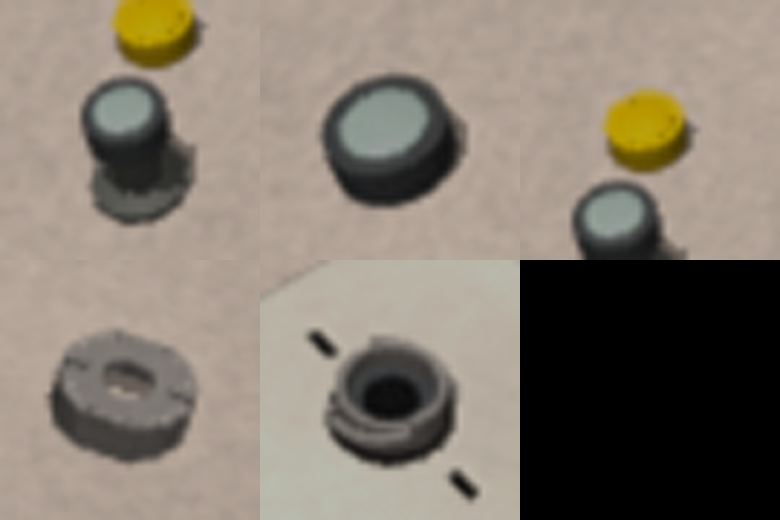

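Candidates like the filter in the top view: grey cylinder on the stand at (389,203), larger dark-rimmed cylinder on the bench at (423,198), yellow disc at (382,231). The yellow one is excluded. Of the other two, the smaller is at (389,203); it stands on the pedestal, and the enlarged crop confirms it. The ring is at (167,218), with its ribs visible in the scene view. The port is at (312,171), its pips near (305,158) and (317,187). Moving over the filter.

>>> servo_tool:
  commands:
    - [[0, -4, 0, 0, 0, 0, 0], [0, -4, 5, -2, 0, 0, 0], [0, 0, 15, -6, 0, 0, 0], [0, 2, 25, -10, 0, 0, 0], [0, 4, 33, -14, 0, 0, 0], [0, 5, 38, -16.5, 0, 0, 0], [0, 5, 39.1, -16.7, 0, 0, 0], [0, 5, 39.1, -16.7, 0, 0, 0]]

```text
time: 0.95
tool_pos: [467.2, -312.7, 198.5]
tcp_rot: [-144.0, 90.0, 148.1]
ft_force: [1.1, -1.0, -0.1]
finger_gap: 85.6
```

>>> servo_tool:
  commands:
    - [[0, 0, 0, 0, 0, 0, 0], [0, 0, 0, 0, 0, 0, 0], [0, 0, 0, 0, 0, 0, 0]]

```text
time: 1.25
tool_pos: [465.9, -315.1, 199.2]
tcp_rot: [-54.1, 90.0, -122.0]
ft_force: [0.1, -0.0, 1.5]
finger_gap: 85.4
```

```bash
cat > look.py <<'E'
import sys
from h import *
from bench import r
n=sys.argv[1]
s=r.sense();c=r.calibration("wrist")
p,d=r.snapshot("wrist");cv2.imwrite(f"pics/{n}.png",p[:,:,::-1])
np.savez(f"{n}.npz",d=d,pose=c['pose'],tp=s['tool_pos'],tr=s['tcp_rot'],p=p,**{k:c[k] for k in('fx','fy','cx','cy')})
print(s['time'],s['tool_pos'].round(2),s['tcp_rot'].round(2),s['joint_pos'].round(1),s['finger_gap'],s['ft_force'].round(2),s['wrist_torque'].round(3))
E
python3 look.py w1
```

```text
1.25 [ 465.92 -315.08  199.18] [ -54.12   89.97 -122.04] [-39.3   2.6  93.7  -0.   83.6  28.6] 85.42872830176235 [ 0.11 -0.03  1.47] [-0.038  0.014 -0.012]
```

View pics/w1.png

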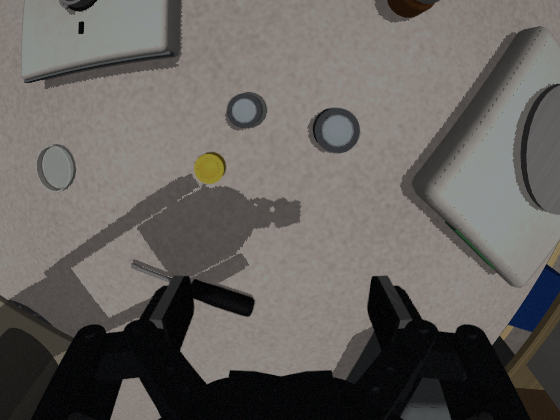

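>>> servo_tool:
  commands:
    - [[0, 0, 4, -1.6, 0, 0, 0], [0, 0, 7, -2.7, 0, 0, 0], [0, 0, 8.2, -3.2, 0, 0, 0], [0, 0, 8.2, -3.2, 0, 0, 0], [0, 0, 8.2, -3.2, 0, 0, 0], [0, 0, 8.2, -3.2, 0, 0, 0]]

```text
time: 1.9
tool_pos: [529.3, -255.3, 199.1]
tcp_rot: [-62.8, 90.0, -130.8]
ft_force: [-0.8, 0.4, 0.9]
finger_gap: 85.2
```

```bash
python3 look.py w2
```

```text
1.9 [ 529.29 -255.33  199.13] [ -62.81   89.97 -130.79] [-30.7   6.5  89.7  -0.   83.8  37.3] 85.22787393141509 [-0.8   0.41  0.94] [-0.016  0.007  0.045]
```

View pics/w2.png

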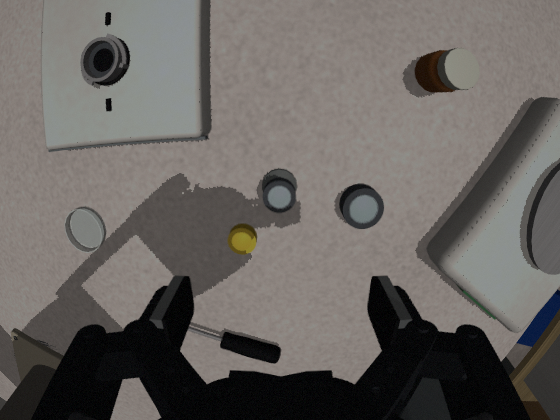

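```bash
cat > m.py <<'E'
from h import *
def load(n):
    z=np.load(n+'.npz');c={k:float(z[k]) for k in('fx','fy','cx','cy')};c['pose']=z['pose'];return z,c
def tri(obs):
    A=np.zeros((3,3));b=np.zeros(3)
    for c,(u,v),f in obs:
        q=c['pose'][:3,:3]@ray(c,u,v,f);q/=np.linalg.norm(q);M=np.eye(3)-np.outer(q,q);A+=M;b+=M@c['pose'][:3,3]
    return np.linalg.solve(A,b)
def blob(p,u,v,w,lo,hi=255):
    g=cv2.cvtColor(p,cv2.COLOR_RGB2GRAY)[v-w:v+w+1,u-w:u+w+1]
    m=((g>=lo)&(g<=hi)).astype(np.uint8);n,l,st,ce=cv2.connectedComponentsWithStats(m,connectivity=4)
    k=l[w,w];assert k>0,g[w,w]
    return ce[k]+[u-w,v-w],st[k]
E
python3 - <<'E'
from m import *
from bench import r
ims=[]
obs=[]
for n,(u,v) in [('w1',(245,110)),('w2',(280,196))]:
    z,c=load(n);g=cv2.cvtColor(z['p'],cv2.COLOR_RGB2GRAY)
    print(g[v,u-20:u+21])
    ce,st=blob(z['p'],u,v,22,int(g[v,u])-25,255);print(n,ce,st)
    obs.append((c,ce,True))
    d=z['d'][v-3:v+4,u-3:u+4];U,V=np.meshgrid(range(u-3,u+4),range(v-3,v+4));print('depth pt',world(c,U,V,d,True).reshape(-1,3).mean(0))
    bu,bv=330,260;print('bench',world(c,bu,bv,z['d'][bv,bu],True))
print('tri',tri(obs))
z,c=load('w2');p=z['p'][:,:,::-1]
t=[cv2.resize(p[v-30:v+31,u-30:u+31],(390,390),interpolation=cv2.INTER_CUBIC) for u,v in((280,193),(105,60))]
cv2.imwrite('pics/c2.png',np.hstack(t))
# fingers in tool frame
U,V=np.meshgrid(np.arange(560),np.arange(420));W=world(c,U,V,z['d'],True);T=(W-z['tp'])@Rt(z['tr'])
for nm,sl in [('L',np.s_[270:350,150:195]),('R',np.s_[270:350,365:415])]:
    t=T[sl].reshape(-1,3);t=t[(t[:,0]>-80)&(t[:,0]<20)];i=np.argsort(-t[:,0])[:200:40];print(nm,t[i].round(1))
E
```

```text
[133 107  65  54  53  53  51 105 121 123 123 122 121 121 122 124 123 121
 124 125 125 123 124 123 121 124 123 123 123 124 111  85  55  56  56  55
  44  46  64  69  70]
w1 [243.74599542 110.13043478] [  9  11  24  23 437]
depth pt [ 528.9891966  -255.43687026   48.15990191]
bench [ 402.73436607 -404.32107391   -0.50555197]
[ 79  77  68  53  55  50  50  69 111 119 121 120 119 120 123 123 122 124
 123 122 121 121 123 123 121 122 120 120 124 121  96  62  52  50  50  73
 123 138 136 137 134]
w2 [278.94923858 196.4822335 ] [ 10  12  23  22 394]
depth pt [ 529.6710819  -254.7128004    47.98229568]
bench [ 465.95942889 -344.49579892   -0.58289999]
tri [ 528.34698709 -254.19668789   45.97880684]
L [[-13.1  -1.9 -43. ]
 [-15.3  -4.  -42.7]
 [-16.5  -7.4 -42.4]
 [-17.9  11.  -43. ]
 [-18.8  -1.7 -42.6]]
R [[-12.7   4.1  42.8]
 [-15.4   4.6  42.6]
 [-16.7  -2.5  42.7]
 [-17.9  -3.4  42.5]
 [-19.   11.4  46.1]]
```

View pics/c2.png

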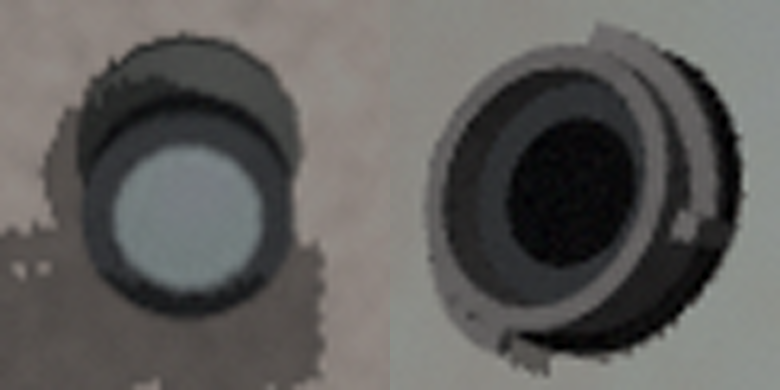

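>>> servo_tool:
  commands:
    - [[0, 4, 0, -0.1, 0, 0, 0], [0, 8, 0, -0.1, 0, 0, 0], [0, 11, 0, -0.1, 0, 0, 0], [0, 13, 0, -0.1, 0, 0, 0], [0, 14, 0, -0.1, 0, 0, 0], [0, 14.5, 0, -0.1, 0, 0, 0], [0, 14.5, 0, -0.1, 0, 0, 0], [0, 14.5, 0, -0.1, 0, 0, 0]]

```text
time: 2.75
tool_pos: [530.7, -253.8, 55.6]
tcp_rot: [37.0, 89.9, -30.9]
ft_force: [0.5, 0.3, 0.1]
finger_gap: 85.7
```

```bash
python3 look.py w3
```

```text
2.75 [ 530.71 -253.77   55.56] [ 37.04  89.87 -30.87] [-30.5  14.2  96.8  -0.   68.9  37.4] 85.65852218370304 [0.45 0.31 0.15] [ 0.001  0.034 -0.009]
```

View pics/w3.png

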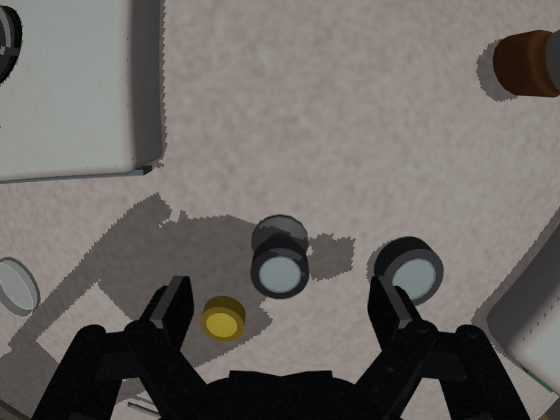

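>>> servo_tool:
  commands:
    - [[0, 0.8, -0.2, 0, 0, 0, 0], [0, 1.6, -0.2, 0, 0, 0, 0], [0, 1.6, -0.2, 0, 0, 0, 0], [0, 1.6, -0.2, 0, 0, 0, 0]]

```text
time: 3.2
tool_pos: [527.6, -253.5, 37.4]
tcp_rot: [-142.4, 89.9, 149.7]
ft_force: [0.5, -0.3, 0.2]
finger_gap: 85.6
```

>>> servo_tool:
  commands:
    - [[90, 0, 0, 0, 0, 0, 0], [130, 0, 0, 0, 0, 0, 0], [160, 0, 0, 0, 0, 0, 0], [180, 0, 0, 0, 0, 0, 0], [190, 0, 0, 0, 0, 0, 0], [190, 0, 0, 0, 0, 0, 0], [190, 0, 0, 0, 0, 0, 0], [190, 0, 0, 0, 0, 0, 0]]
  force: 25

```text
time: 4.0
tool_pos: [528.2, -253.9, 38.5]
tcp_rot: [44.1, 90.0, -23.8]
ft_force: [-1.3, 2.1, 5.1]
finger_gap: 29.8
```

```bash
python3 look.py w4
```

```text
4.0 [ 528.23 -253.89   38.46] [ 44.06  89.97 -23.83] [-30.7  15.3  97.5   0.   67.2  37.2] 29.843277398056475 [-1.34  2.11  5.05] [ 0.127  0.26  -0.045]
```

View pics/w4.png

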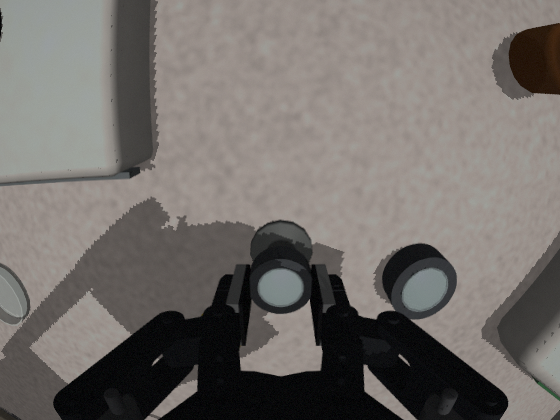

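>>> servo_tool:
  commands:
    - [[190, -3, 0, 0, 0, 0, 0], [190, -7, 0, 0, 0, 0, 0], [190, -10, 1, -3, 0, 0, 0], [190, -11.2, 2, -6, 0, 0, 0], [190, -11.2, 3.5, -10, 0, 0, 0], [190, -11.2, 4.3, -13, 0, 0, 0], [190, -11.2, 4.7, -15, 0, 0, 0], [190, -11.2, 4.7, -15.6, 0, 0, 0]]

```text
time: 4.85
tool_pos: [512.4, -89.5, 149.6]
tcp_rot: [-158.5, 89.9, 133.8]
ft_force: [0.3, -0.8, -0.2]
finger_gap: 30.0
```

>>> servo_tool:
  commands:
    - [[190, 0, 0, 0, 0, 0, 0], [190, 0, 0, 0, 0, 0, 0]]

```text
time: 5.05
tool_pos: [512.9, -92.3, 150.0]
tcp_rot: [-27.4, 90.0, -95.3]
ft_force: [-0.3, 0.2, 0.4]
finger_gap: 29.9
```

```bash
python3 look.py w5
```

```text
5.05 [512.91 -92.33 149.96] [-27.36  89.98 -95.27] [-15.8  -1.7 103.4  -0.   78.3  52.1] 29.870053577696968 [-0.29  0.17  0.43] [-0.037 -0.036 -0.021]
```

View pics/w5.png

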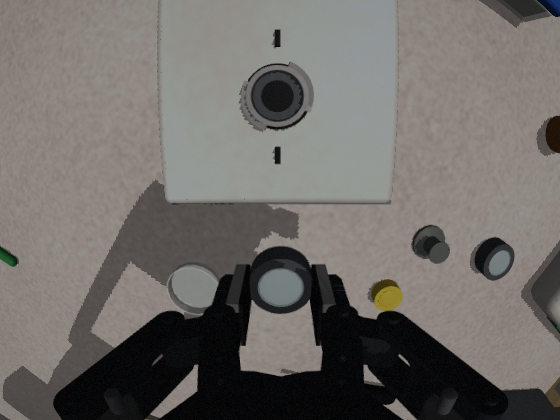

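>>> servo_tool:
  commands:
    - [[190, 0, 2.5, 0, 0, 0, 0], [190, 0, 4.5, 0, 0, 0, 0], [190, 0, 4.5, 0, 0, 0, 0], [190, 0, 4.5, 0, 0, 0, 0]]

```text
time: 5.5
tool_pos: [554.5, -75.5, 149.7]
tcp_rot: [-106.4, 89.9, -174.3]
ft_force: [-0.7, -1.1, -0.3]
finger_gap: 29.7
```

```bash
python3 look.py w6
python3 - <<'E'
from m import *
P={}
for n in ('w5','w6'):
    z,c=load(n);p=z['p'];g=cv2.cvtColor(p,cv2.COLOR_RGB2GRAY)
    # dark blobs
    m=(g<45).astype(np.uint8);m[260:]=0
    k,l,st,ce=cv2.connectedComponentsWithStats(m,connectivity=8)
    for i in range(1,k):
        if st[i,4]>40 and 150<ce[i,0]<400: 
            u,v=ce[i];print(n,ce[i].round(1),st[i],'z64',atz(c,u,v,64,True).round(1),'d',world(c,int(u),int(v),z['d'][int(v),int(u)],True).round(1))
    w=p[30:270,200:360][:,:,::-1];cv2.imwrite(f'pics/c_{n}.png',cv2.resize(w,None,fx=2.4,fy=2.4,interpolation=cv2.INTER_CUBIC))
E
```

```text
5.5 [554.48 -75.47 149.66] [-106.36   89.95 -174.29] [-13.    4.3  97.3  -0.   78.4  54.9] 29.674737690194082 [-0.69 -1.07 -0.28] [ 0.008 -0.002 -0.057]
w5 [277.  38.] [275  30   5  17  85] z64 [635.1 -40.3  64. ] d [635.2 -40.2  63.5]
w5 [280.3  92.1] [252  70  51  51 288] z64 [600.  -56.9  64. ] d [599.7 -56.8  71.8]
w5 [276.9  95.6] [261  80  33  32 831] z64 [596.9 -55.7  64. ] d [596.9 -55.1  69.8]
w5 [287.6 123.2] [267 111  39  18  90] z64 [581.7 -69.8  64. ] d [582.2 -68.9  77.3]
w5 [277.  154.5] [275 147   5  16  80] z64 [558.3 -71.3  64. ] d [558.8 -71.1  65.5]
w5 [280.1 254. ] [255 247  51  13 485] z64 [ 487.1 -102.5   64. ] d [527.6 -86.1 151.8]
w6 [292.2  23.8] [ 234    0  142   44 3200] z64 [690.2 -29.1  64. ] d [691.1 -28.7  62.2]
w6 [277.   99.7] [275  92   5  16  78] z64 [635.7 -40.   64. ] d [636.1 -39.8  65.3]
w6 [268.1 132.8] [248 127  41  20 207] z64 [611.8 -43.   64. ] d [612.5 -42.7  66.7]
w6 [280.8 172.1] [252 142  51  45 236] z64 [589.  -61.8  64. ] d [590.  -60.7  70.5]
w6 [277.2 160.6] [261 145  33  32 802] z64 [595.7 -56.3  64. ] d [597.2 -55.6  70.8]
w6 [277.4 214.7] [275 207   5  16  67] z64 [558.  -71.5  64. ] d [558.3 -71.1  63.5]
w6 [280.1 253.9] [255 247  51  13 493] z64 [528.8 -85.6  64. ] d [569.3 -69.2 151.8]
```

View pics/c_w6.png

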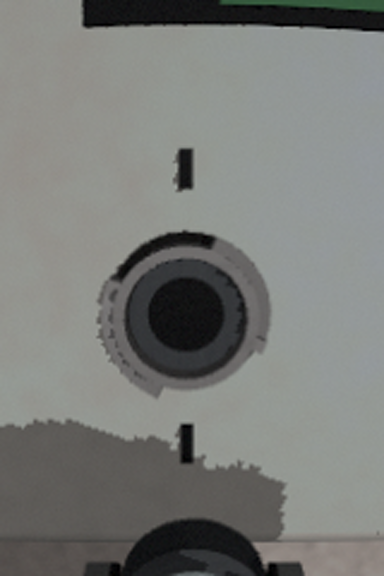

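Run:
```python
from m import *
for n in ('w4','w5','w6'):
    z,c=load(n);p=z['p'];g=cv2.cvtColor(p,cv2.COLOR_RGB2GRAY)
    ce,st=blob(p,281,286,30,int(g[286,281])-25);u,v=ce
    W=world(c,u,v,z['d'][int(v),int(u)],True);R=Rt(z['tr'])
    print(n,ce,st,((W-z['tp'])@R).round(2),'at z plane',[((atz(c,u,v,z['tp'][2]+h,True)-z['tp'])@R).round(2) for h in (7,8,9)])
    # rim lower edges? depth of finger tips
    U,V=np.meshgrid(np.arange(560),np.arange(420));T=(world(c,U,V,z['d'],True)-z['tp'])@R
    t=T[255:345,220:250].reshape(-1,3);t=t[(t[:,0]>-60)&(t[:,0]<15)&(abs(t[:,2])>15)];i=np.argsort(-t[:,0])[:150:30];print(t[i].round(1))
z,c=load('w5');cv2.imwrite('pics/c_w5h.png',cv2.resize(z['p'][235:345,200:360][:,:,::-1],None,fx=4,fy=4,interpolation=cv2.INTER_CUBIC))
```

```text
w4 [280.2865353  286.81937603] [   8   13   43   36 1218] [-9.68  1.65 -0.07] at z plane [array([-7.  , -0.02, -0.08]), array([-8.  ,  0.61, -0.08]), array([-9.  ,  1.23, -0.07])]
[[ -4.1   9.9 -15.2]
 [ -6.3   5.6 -15.2]
 [ -7.6   7.3 -25.7]
 [ -8.8   7.4 -26.5]
 [ -9.8  10.8 -17. ]]
w5 [280.31082181 286.76484947] [   8   13   44   36 1229] [-9.59  1.65 -0.06] at z plane [array([-7.  ,  0.04, -0.07]), array([-8.  ,  0.66, -0.07]), array([-9.  ,  1.29, -0.06])]
[[ -4.3   8.4 -15.2]
 [ -6.3   6.8 -15.1]
 [ -7.5  10.7 -18.2]
 [ -8.5  11.2 -16.7]
 [ -9.6   7.4 -25.4]]
w6 [280.30906149 286.7184466 ] [   8   13   44   36 1236] [-10.33   2.1   -0.06] at z plane [array([-7.  ,  0.02, -0.07]), array([-8.  ,  0.65, -0.07]), array([-9.  ,  1.27, -0.07])]
[[ -3.8   9.8 -15.2]
 [ -6.3  10.5 -16.9]
 [ -7.5   7.3 -23.2]
 [ -8.6   1.3 -15.2]
 [ -9.6   7.3 -25.8]]
```

View pics/c_w5h.png

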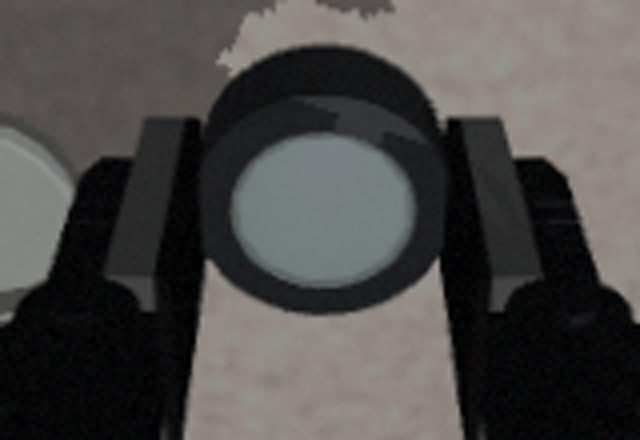

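>>> servo_tool:
  commands:
    - [[190, 0, 2, -0.1, 0, 0, 0], [190, 1, 4, -0.2, 0, 0, 0], [190, 2.5, 4.62, -0.24, 0, 0, 0], [190, 4, 4.62, -0.24, 0, 0, 0], [190, 4.5, 4.62, -0.24, 0, 0, 0], [190, 4.5, 4.62, -0.24, 0, 0, 0], [190, 4.5, 4.62, -0.24, 0, 0, 0]]

```text
time: 6.25
tool_pos: [596.0, -55.4, 105.1]
tcp_rot: [-106.4, 90.0, -174.3]
ft_force: [-0.2, -1.0, 0.6]
finger_gap: 30.0
```

```bash
python3 look.py w7
```

```text
6.25 [595.96 -55.43 105.13] [-106.36   89.98 -174.28] [-10.2  12.5  93.1  -0.   74.4  57.7] 30.047912685872575 [-0.22 -0.99  0.6 ] [-0.039  0.023 -0.006]
```

View pics/w7.png

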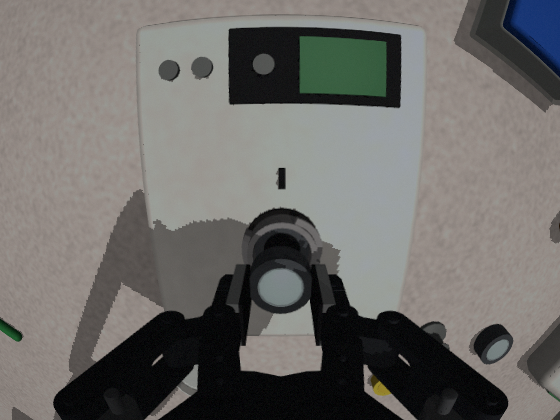

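>>> servo_tool:
  commands:
    - [[190, 0.8, 0.02, 0.05, 0, 0, 0], [190, 1.5, 0.02, 0.05, 0, 0, 0], [190, 1.9, 0.02, 0.05, 0, 0, 0], [190, 2.1, 0.02, 0.05, 0, 0, 0], [190, 2.1, 0.02, 0.05, 0, 0, 0]]

```text
time: 6.8
tool_pos: [596.4, -55.3, 83.5]
tcp_rot: [-123.9, 89.9, 168.2]
ft_force: [1.0, 0.2, 0.3]
finger_gap: 29.5
```

>>> servo_tool:
  commands:
    - [[190, 0.1, 0, 0, 0, 0, 0], [190, 0.2, 0, 0, 0, 0, 0], [190, 0.25, 0, 0, 0, 0, 0]]

```text
time: 7.1
tool_pos: [596.9, -55.4, 81.7]
tcp_rot: [67.8, 90.0, -0.1]
ft_force: [0.6, -0.2, -0.9]
finger_gap: 30.0
```

>>> servo_tool:
  commands:
    - [[190, 0.1, 0, 0, 0, 0, 0], [190, 0.2, 0, 0, 0, 0, 0], [190, 0.27, 0, 0, 0, 0, 0], [190, 0.27, 0, 0, 0, 0, 0]]

```text
time: 7.5
tool_pos: [596.7, -55.4, 78.7]
tcp_rot: [-122.1, 90.0, 170.0]
ft_force: [0.6, -0.5, -0.4]
finger_gap: 30.0
```

```bash
python3 look.py w8
```

```text
7.5 [596.72 -55.42  78.73] [-122.12   89.98  169.99] [-10.2  14.3  94.   -0.   71.7  57.7] 29.95165539601392 [ 0.63 -0.48 -0.36] [-0.007 -0.052  0.046]
```

View pics/w8.png

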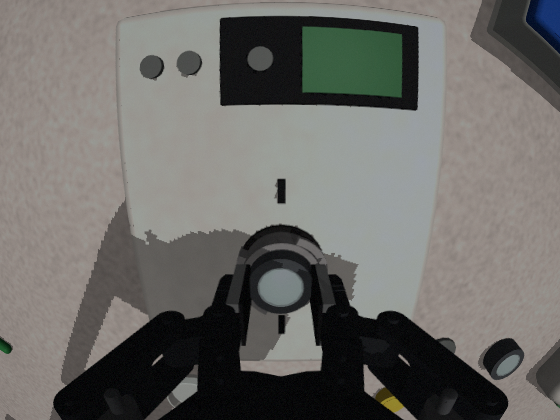

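>>> servo_tool:
  commands:
    - [[190, 0.05, 0, 0, 0, 0, 0], [190, 0.08, 0, 0, 0, 0, 0], [190, 0.08, 0, 0, 0, 0, 0]]

```text
time: 7.85
tool_pos: [596.9, -55.5, 78.2]
tcp_rot: [60.5, 90.0, -7.4]
ft_force: [-0.4, 0.1, 1.2]
finger_gap: 29.9
```

>>> servo_tool:
  commands:
    - [[150, 0, 0, 0, 0, 0, 0], [120, 0, 0, 0, 0, 0, 0], [90, 0, 0, 0, 0, 0, 0], [60, 0, 0, 0, 0, 0, 0], [20, -0.5, 0, 0, 0, 0, 0], [0, -2, 0, 0, 0, 0, 0], [0, -5, 0, 0, 0, 0, 0], [0, -9, 0, 0, 0, 0, 0]]

```text
time: 8.65
tool_pos: [595.5, -55.2, 168.2]
tcp_rot: [-122.8, 89.8, 169.3]
ft_force: [1.4, 0.0, 0.7]
finger_gap: 85.2
```

>>> servo_tool:
  commands:
    - [[0, 0, 0, 0, 0, 0, 0], [0, 0, 0, 0, 0, 0, 0]]

```text
time: 8.85
tool_pos: [598.4, -55.7, 171.3]
tcp_rot: [57.9, 89.7, -10.0]
ft_force: [-0.1, 0.9, -0.4]
finger_gap: 85.5
```

```bash
python3 look.py w9;  python3 - <<'E'
from m import *
z,c=load('w9');print(np.round(Rt(z['tr']),3))
cv2.imwrite('pics/c_w9.png',cv2.resize(z['p'][130:300,200:360][:,:,::-1],None,fx=3.5,fy=3.5,interpolation=cv2.INTER_CUBIC))
E
```

```text
8.85 [598.39 -55.69 171.27] [ 57.87  89.72 -10.03] [-10.2   9.3  89.6   0.   80.8  57.7] 85.47031504678523 [-0.11  0.89 -0.35] [-0.     0.027 -0.031]
[[ 0.005  0.926  0.376]
 [-0.001  0.376 -0.926]
 [-1.     0.004  0.003]]
```

View pics/c_w9.png

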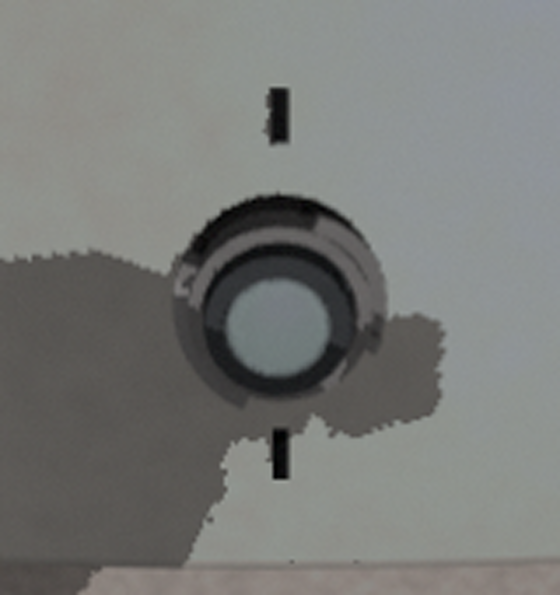

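>>> servo_tool:
  commands:
    - [[0, 0, 0.5, -4, 0, 0, 0], [0, 0, 1, -9, 0, 0, 0], [0, 0, 1.5, -14, 0, 0, 0], [0, 0, 2, -19, 0, 0, 0], [0, 0, 2.4, -24, 0, 0, 0], [0, 0, 2.8, -29, 0, 0, 0], [0, 0, 3.2, -34, 0, 0, 0], [0, 0, 3.5, -38.3, 0, 0, 0]]

```text
time: 9.7
tool_pos: [483.1, 314.3, 166.8]
tcp_rot: [-89.8, 89.9, -157.6]
ft_force: [0.5, 0.3, 0.2]
finger_gap: 85.2
```

>>> servo_tool:
  commands:
    - [[0, 0, 0, 0, 0, 0, 0], [0, 0, 0, 0, 0, 0, 0], [0, 0, 0, 0, 0, 0, 0]]

```text
time: 10.0
tool_pos: [484.9, 311.5, 167.1]
tcp_rot: [-69.5, 89.9, -137.4]
ft_force: [0.0, -0.5, 0.2]
finger_gap: 85.6
```

```bash
python3 look.py w10
```

```text
10.0 [484.93 311.52 167.12] [ -69.47   89.89 -137.39] [27.6  6.1 93.5 -0.  80.5 95.6] 85.60203336301025 [ 0.01 -0.47  0.22] [0.012 0.015 0.018]
```

View pics/w10.png

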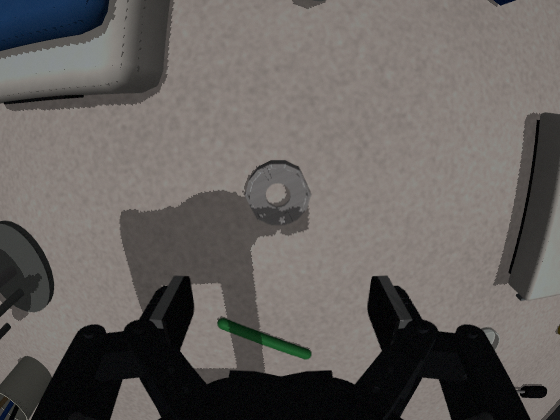

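Run:
```python
from m import *
z,c=load('w10')
w=z['p'][150:245,230:326][:,:,::-1]
w=cv2.convertScaleAbs(w,alpha=1.6,beta=-20)
cv2.imwrite('pics/c_w10.png',cv2.resize(w,None,fx=6,fy=6,interpolation=cv2.INTER_CUBIC))
# depth height map
U,V=np.meshgrid(np.arange(560),np.arange(420));W=world(c,U,V,z['d'],True)
print('bench',W[150,340],W[230,340])
h=W[150:245,230:326,2];hm=np.clip(h*9,0,255).astype(np.uint8)
cv2.imwrite('pics/h_w10.png',cv2.resize(hm,None,fx=6,fy=6,interpolation=cv2.INTER_NEAREST))
m=(W[...,2]>14)&(abs(U-278)<45)&(abs(V-193)<45)
print(m.sum(),np.percentile(W[m][:,2],[5,50,95]),W[m].mean(0))
```

```text
bench [545.75181692 273.75110908  -1.32102074] [470.98677844 239.39034823   1.67272961]
2705 [19.81384077 21.18840528 22.97971853] [488.53711558 315.75882208  23.63131843]
```

View pics/c_w10.png

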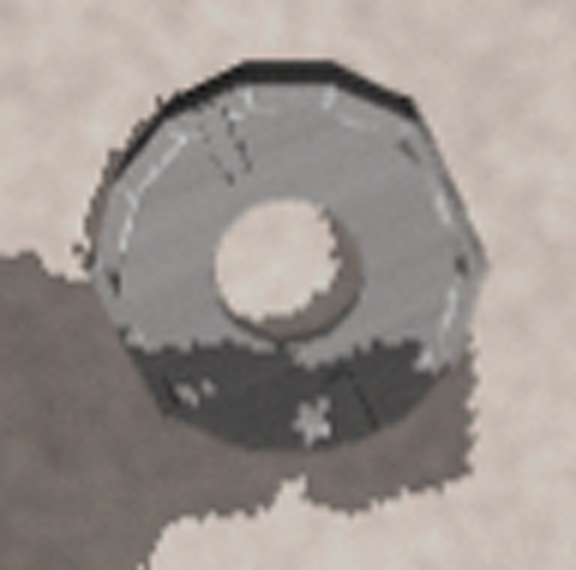

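View pics/h_w10.png

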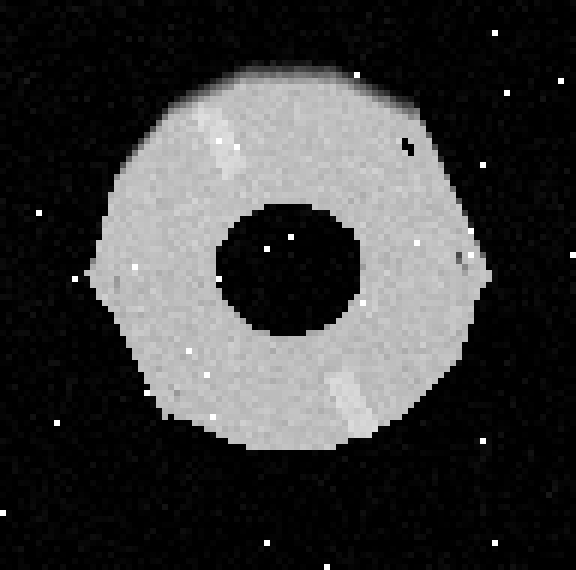

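```bash
cat > ringm.py <<'E'
import sys
from m import *
def ringfit(n,u0,v0,w=48,ztop=21.0):
    z,c=load(n);d=cv2.medianBlur(z['d'].astype(np.float32),3)
    U,V=np.meshgrid(np.arange(560),np.arange(420));W=world(c,U,V,d,True)
    box=(abs(U-u0)<w)&(abs(V-v0)<w)
    m=box&(W[...,2]>ztop-5)&(W[...,2]<ztop+6);zt=np.median(W[m][:,2])
    # rays at the top plane
    P=atz(c,U,V,zt,True)
    hole=box&~m;k,l,st,ce=cv2.connectedComponentsWithStats(hole.astype(np.uint8),connectivity=4)
    li=l[v0,u0];hc=P[l==li].mean(0)
    rib=box&(W[...,2]>zt+1.2)&(W[...,2]<zt+4)
    rib=cv2.morphologyEx(rib.astype(np.uint8),cv2.MORPH_OPEN,np.ones((2,2)))
    k,l,st,ce=cv2.connectedComponentsWithStats(rib);o=np.argsort(-st[1:,4])[:2]+1
    Q=[atz(c,*ce[i],zt+2.5,True) for i in o];dv=Q[0]-Q[1]
    R=Rt(z['tr'])
    print('ztop',zt,'hole',hc.round(2),'ribs',[q.round(1) for q in Q],st[o,4],'sep',np.linalg.norm(dv),'mid',((Q[0]+Q[1])/2).round(2))
    h=np.degrees(np.arctan2(dv[1],dv[0]));th=np.degrees(np.arctan2(R[1,1],R[0,1]));print('rib heading',h,'tool y heading',th,'diff mod180',(h-th+90)%180-90)
    return hc,h
if __name__=='__main__': ringfit(sys.argv[1],int(sys.argv[2]),int(sys.argv[3]),*( [int(sys.argv[4]),float(sys.argv[5])] if len(sys.argv)>4 else []))
E
python3 ringm.py w10 278 193
```

```text
ztop 21.15131489998788 hole [487.21 315.12  21.15] ribs [array([502.1, 331.2,  23.7]), array([470.6, 296.6,  23.7])] [52 51] sep 46.81296576181125 mid [486.33 313.9   23.65]
rib heading 47.7189044771777 tool y heading 22.080900361266274 diff mod180 25.63800411591143
```

>>> servo_tool:
  commands:
    - [[0, 1, 0.2, -0.17, -8, 0, 0], [0, 2, 0.2, -0.17, -16, 0, 0], [0, 3, 0.22, -0.17, -24, 0, 0], [0, 4, 0.22, -0.17, -25.6, 0, 0], [0, 4, 0.22, -0.17, -25.6, 0, 0], [0, 4, 0.22, -0.17, -25.6, 0, 0], [0, 4, 0.22, -0.17, -25.6, 0, 0]]

```text
time: 10.75
tool_pos: [487.0, 314.9, 128.8]
tcp_rot: [70.7, 89.9, 28.3]
ft_force: [-0.5, 0.6, 0.1]
finger_gap: 85.4
```

```bash
python3 look.py w11
```

```text
10.75 [487.05 314.91 128.77] [70.72 89.94 28.29] [27.8  8.4 95.2  0.  76.4 70.3] 85.36059125226107 [-0.46  0.63  0.11] [ 0.01  -0.036 -0.013]
```

View pics/w11.png

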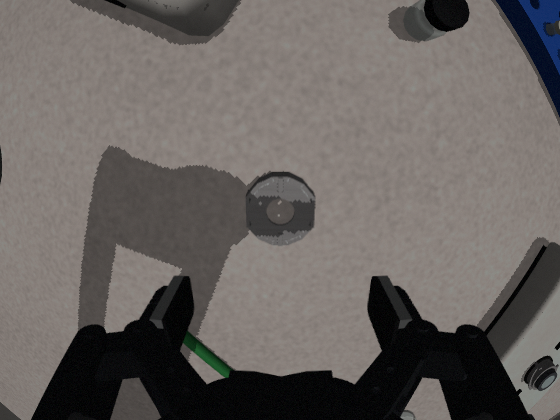

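```bash
python3 ringm.py w11 280 210
python3 - <<'E'
from m import *
z,c=load('w11');R=Rt(z['tr'])
for u,v in((187,335),(205,352),(225,372)): 
    W=atz(c,u,v,10,True);print(W.round(1),((W-z['tp'])@R).round(1))
z,c=load('w10')
for u,v in((222,323),(308,355)): 
    W=atz(c,u,v,10,True);print(W.round(1))
E
```

```text
ztop 21.080616262565798 hole [487.47 315.77  21.08] ribs [array([503. , 331.5,  23.6]), array([471.3, 296.9,  23.6])] [62 62] sep 46.92913221834386 mid [487.11 314.18  23.58]
rib heading 47.50110700300593 tool y heading 47.561512115560845 diff mod180 -0.06040511255491765
[317.3 277.   10. ] [ 118.6 -142.6  -99.8]
[313.7 248.1  10. ] [ 118.6 -166.4  -82.9]
[306.9 212.1  10. ] [ 118.6 -197.5  -63.6]
[316.1 316.8  10. ]
[307.2 202.4  10. ]
```

>>> servo_tool:
  commands:
    - [[0, 4, -0.04, 0.03, 0, 0, 0], [0, 7.5, -0.04, 0.03, 0, 0, 0], [0, 10, -0.04, 0.03, 0, 0, 0], [0, 11.5, -0.04, 0.03, 0, 0, 0], [0, 12.2, -0.04, 0.03, 0, 0, 0], [0, 12.4, -0.04, 0.03, 0, 0, 0], [0, 12.4, -0.04, 0.03, 0, 0, 0], [0, 12.4, -0.04, 0.03, 0, 0, 0]]

```text
time: 11.6
tool_pos: [487.7, 315.1, 5.7]
tcp_rot: [70.4, 89.8, 28.1]
ft_force: [0.2, -0.8, 0.5]
finger_gap: 85.8
```

```bash
python3 look.py w12
```

```text
11.6 [487.67 315.15   5.71] [70.42 89.85 28.12] [27.8 17.1 99.2  0.  63.6 70.1] 85.7716724160316 [ 0.15 -0.78  0.53] [-0.028 -0.009 -0.019]
```

View pics/w12.png

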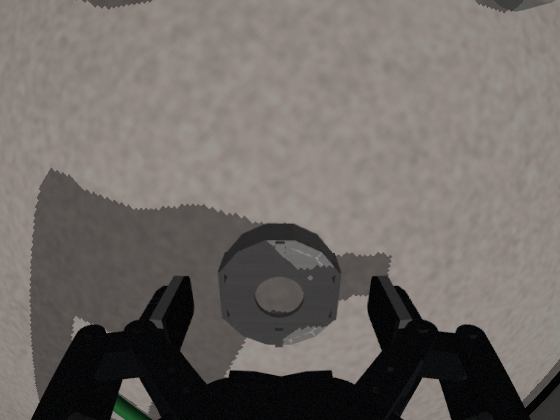

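>>> servo_tool:
  commands:
    - [[30, 0.1, -0.08, 0, 0, 0, 0], [60, 0.1, -0.08, 0, 0, 0, 0], [90, 0.1, -0.08, 0, 0, 0, 0], [130, 0.1, -0.08, 0, 0, 0, 0], [130, 0.1, -0.08, 0, 0, 0, 0], [130, 0.1, -0.08, 0, 0, 0, 0], [130, 0.1, -0.08, 0, 0, 0, 0], [130, 0.1, -0.08, 0, 0, 0, 0]]
  force: 100

```text
time: 12.45
tool_pos: [486.4, 314.1, 4.1]
tcp_rot: [69.7, 89.9, 27.4]
ft_force: [-2.2, -1.2, 7.1]
finger_gap: 53.8
```

```bash
python3 look.py w13
```

```text
12.45 [486.42 314.13   4.09] [69.68 89.95 27.39] [27.8 17.1 99.4 -0.  63.5 70.1] 53.82655921226734 [-2.16 -1.18  7.06] [-0.192  0.491 -0.001]
```

View pics/w13.png

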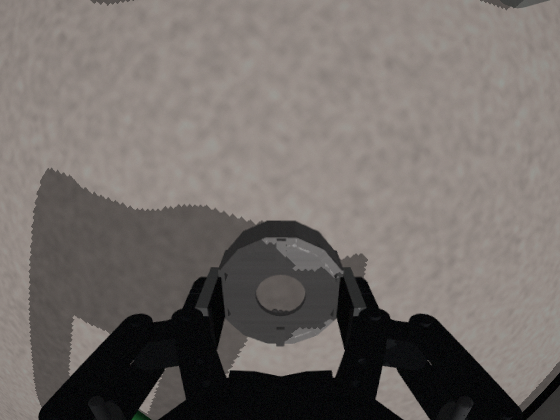

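>>> servo_tool:
  commands:
    - [[130, -2, 0, 0, 0, 0, 0], [130, -5, 0, 0, 0, 0, 0], [130, -9, 0, 0, 0, 0, 0], [130, -13, 0, 0, 5, 0, 0], [130, -15, 0, 0, 12, 0, 0], [130, -15, 0, 0, 20, 0, 0], [130, -15, 0, 0, 25.5, 0, 0], [130, -15, 0, 0, 25.5, 0, 0]]

```text
time: 13.3
tool_pos: [485.7, 313.8, 152.9]
tcp_rot: [-86.2, 90.0, -154.0]
ft_force: [0.5, -0.4, -2.4]
finger_gap: 53.3
```

>>> servo_tool:
  commands:
    - [[130, 0, 0, 0, 0, 0, 0], [130, 0, 0, 0, 0, 0, 0]]

```text
time: 13.5
tool_pos: [485.7, 313.7, 152.6]
tcp_rot: [-83.5, 89.9, -151.1]
ft_force: [0.2, -0.5, -1.5]
finger_gap: 53.5
```

```bash
python3 look.py w14
python3 - <<'E'
from m import *
z,c=load('w14');R=Rt(z['tr']);print(R.round(3))
U,V=np.meshgrid(np.arange(560),np.arange(420));W=world(c,U,V,cv2.medianBlur(z['d'],3),True);T=(W-z['tp'])@R
h=T[225:355,210:350,0];hm=np.clip((h+30)*8,0,255).astype(np.uint8);cv2.imwrite('pics/h_w14.png',cv2.resize(hm,None,fx=4,fy=4,interpolation=cv2.INTER_NEAREST))
print(h[20:110:10,20:125:10].round(0))
E
```

```text
13.5 [485.69 313.74 152.58] [ -83.48   89.95 -151.14] [27.8  7.  94.1 -0.  78.9 95.4] 53.47655497835593 [ 0.16 -0.52 -1.47] [ 0.054 -0.017 -0.003]
[[-0.001  0.925  0.38 ]
 [-0.     0.38  -0.925]
 [-1.    -0.001  0.   ]]
[[151. -14. -17. -17. -16. -19. -17. -17. -17. -14. 151.]
 [-14. -17. -17. -17. -17. -19. -17. -17. -17. -17. -14.]
 [-17. -17. -17. -17. -17. -16. -17. -17. -17. -17. -17.]
 [-17. -17. -17. -18. -17. 153. -17. -17. -17. -17. -17.]
 [-17. -17. -17. 152. 152. 153. 152. 152. -17. -17. -17.]
 [-17. -17. -17. 152. 152. 153. 152. 152. -17. -17. -17.]
 [-17. -17. -17. -15. 153. 152. 152. -15. -17. -17. -17.]
 [-16. -17. -17. -17. -17. -17. -17. -17. -17. -17. -17.]
 [152. -17. -17. -17. -17. -17. -17. -17. -17. -17. 153.]]
```

View pics/h_w14.png

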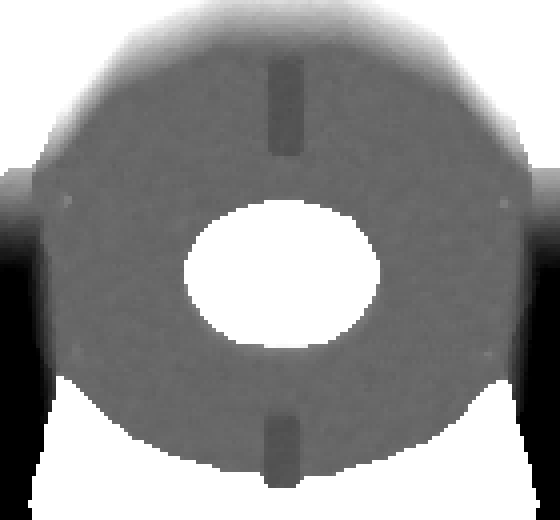

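```bash
cat > inhand.py <<'E'
import sys
from m import *
z,c=load(sys.argv[1]);R=Rt(z['tr']);U,V=np.meshgrid(np.arange(560),np.arange(420))
W=world(c,U,V,cv2.medianBlur(z['d'],3),True);T=(W-z['tp'])@R
box=(U>212)&(U<348)&(V>225)&(V<352)
m=box&(abs(T[...,0]+16.9)<0.9)&(abs(T[...,2])<24)&(np.hypot(T[...,1],T[...,2])>13)&(np.hypot(T[...,1],T[...,2])<26)
A=np.c_[T[m][:,1:],np.ones(m.sum())];s=np.linalg.lstsq(A,T[m][:,0],rcond=None)[0];print('plane x = %.4f y + %.4f z + %.2f'%tuple(s), 'deg',np.degrees(s[:2]))
dx=T[...,0]-(T[...,1]*s[0]+T[...,2]*s[1]+s[2])
rib=box&(dx<-1.4)&(dx>-4)&(abs(T[...,2])<6)
k,l,st,ce=cv2.connectedComponentsWithStats(cv2.morphologyEx(rib.astype(np.uint8),cv2.MORPH_OPEN,np.ones((3,3))))
o=np.argsort(-st[1:,4])[:2]+1;Q=[]
for i in o:
    mm=l==i;xs=s[2]-2.5
    P=(atz(c,U[mm],V[mm],z['tp'][2]-xs,True)-z['tp'])@R;lo,hi=P.min(0),P.max(0);Q.append((lo+hi)/2);print('rib',lo.round(2),hi.round(2),P.mean(0).round(2),st[i,4])
Q=np.array(Q);print('mid',Q.mean(0).round(2))
dv=Q[0]-Q[1];dv*=np.sign(dv[1]);print('rib angle vs tool y',np.degrees(np.arctan2(dv[2],dv[1])))
hole=box&(T[...,0]>20)&(np.hypot(T[...,1],T[...,2])<400)
k,l,st,ce=cv2.connectedComponentsWithStats(hole.astype(np.uint8));i=l[290,281];mm=l==i
P=(atz(c,U[mm],V[mm],z['tp'][2]-s[2],True)-z['tp'])@R;print('hole top-plane',P.min(0).round(2),P.max(0).round(2))
P=(atz(c,U[mm],V[mm],z['tp'][2]-s[2]-3,True)-z['tp'])@R;print('hole low-plane',P.min(0).round(2),P.max(0).round(2))
E
python3 inhand.py w14
```

```text
plane x = 0.0008 y + 0.0007 z + -17.03 deg [0.04329643 0.03772373]
rib [-19.55  19.8   -1.48] [-19.54  31.     1.92] [-19.55  25.32   0.22] 215
rib [-19.51 -27.8   -2.25] [-19.5  -16.51   1.73] [-19.51 -22.04  -0.26] 159
mid [-19.53   1.62  -0.02]
rib angle vs tool y 0.5729213868590763
hole top-plane [-17.04  -6.84 -11.25] [-17.02  12.44  10.79]
hole low-plane [-14.04  -9.02 -11.52] [-14.02  10.72  11.04]
```

Run:
```python
from m import *
for n in('w7','w8','w9'):
    z,c=load(n);R=Rt(z['tr']);p=z['p'];g=cv2.cvtColor(p,cv2.COLOR_RGB2GRAY)
    m=(g<50).astype(np.uint8);k,l,st,ce=cv2.connectedComponentsWithStats(m,connectivity=8)
    for i in range(1,k):
        if 25<st[i,4]<220 and 265<ce[i,0]<295 and 120<ce[i,1]<345:
            W=atz(c,*ce[i],64,True);print(n,ce[i].round(1),st[i],W.round(2),'tool',((W-z['tp'])@R).round(2))
z,c=load('w8');cv2.imwrite('pics/c_w8.png',cv2.resize(z['p'][170:340,200:360][:,:,::-1],None,fx=3.5,fy=3.5,interpolation=cv2.INTER_CUBIC))
# filter glass in w9
z,c=load('w9');g=cv2.cvtColor(z['p'],cv2.COLOR_RGB2GRAY);ce,st=blob(z['p'],279,223,25,int(g[223,279])-25);print(ce,st,[atz(c,*ce,h,True).round(2) for h in(85.5,86.5)], world(c,279,223,z['d'][223,279],True))
```

```text
w7 [281.5 178. ] [279 168   6  21 126] [635.98 -39.85  64.  ] tool [41.12 42.96  0.6 ]
w8 [281.  190.5] [278 179   7  24 168] [636.2  -39.68  64.  ] tool [14.72 42.5   0.27]
w8 [280.9 323.5] [278 315   7  19 125] [559.56 -70.75  64.  ] tool [ 14.74 -40.2    0.23]
w9 [279.  162.3] [277 155   5  16  72] [635.96 -39.56  64.  ] tool [107.44  40.44  -1.09]
w9 [279.5 259.4] [278 253   5  14  57] [558.49 -71.32  64.  ] tool [107.09 -43.3   -0.81]
[278.88039867 222.91860465] [ 11  12  29  27 602] [array([596.82, -55.29,  85.5 ]), array([597.16, -55.15,  86.5 ])] [597.61755746 -55.06247582  87.89240594]
```

View pics/c_w8.png

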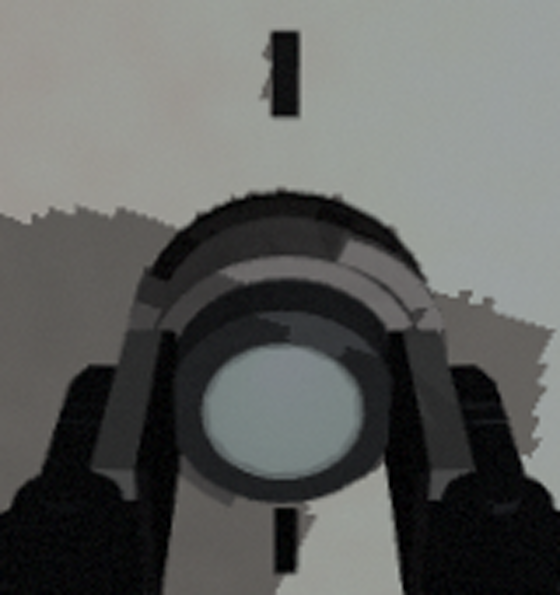

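>>> servo_tool:
  commands:
    - [[130, 0, -0.5, 4, 0, 0, 0], [130, 0, -1, 9, 0, 0, 0], [130, 0, -1.5, 14, 0, 0, 0], [130, 0, -2, 19, 0, 0, 0], [130, 0, -2.4, 24, 0, 0, 0], [130, 0, -2.9, 29, 0, 0, 0], [130, 0, -3.4, 34, 0, 0, 0], [130, 1, -3.84, 38.4, 0, 0, 0]]

```text
time: 14.35
tool_pos: [597.0, -58.8, 144.7]
tcp_rot: [56.2, 89.8, -11.5]
ft_force: [1.2, 0.3, -1.2]
finger_gap: 53.4
```

>>> servo_tool:
  commands:
    - [[130, 1, 0, 0, 0, 0, 0], [130, 2, 0, 0, 0, 0, 0], [130, 2, 0, 0, 0, 0, 0], [130, 2, 0, 0, 0, 0, 0]]

```text
time: 14.75
tool_pos: [595.0, -54.7, 122.6]
tcp_rot: [-133.9, 89.9, 158.4]
ft_force: [-1.0, 1.1, -1.0]
finger_gap: 53.5
```

```bash
python3 look.py w15
```

```text
14.75 [594.95 -54.69 122.61] [-133.93   89.92  158.39] [-10.2  11.4  92.4   0.   76.2  57.5] 53.54932815214571 [-1.03  1.1  -0.98] [0.002 0.03  0.004]
```

View pics/w15.png

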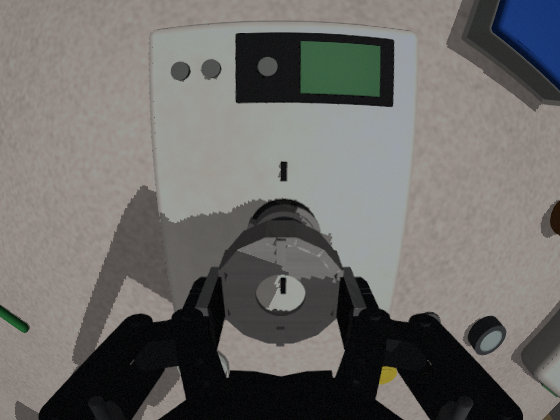

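```bash
python3 inhand.py w15
python3 - <<'E'
from m import *
z,c=load('w15');R=Rt(z['tr']);g=cv2.cvtColor(z['p'],cv2.COLOR_RGB2GRAY)
m=(g<50).astype(np.uint8);k,l,st,ce=cv2.connectedComponentsWithStats(m,connectivity=8)
for i in range(1,k):
    if 25<st[i,4]<260 and 265<ce[i,0]<295 and 120<ce[i,1]<345:
        W=atz(c,*ce[i],64,True);print(ce[i].round(1),st[i],W.round(2),'tool',((W-z['tp'])@R).round(2))
E
```

```text
plane x = 0.0006 y + -0.0002 z + -17.03 deg [ 0.03393339 -0.00897721]
rib [-19.56  19.82  -1.46] [-19.55  30.56   1.95] [-19.56  25.3    0.24] 214
rib [-19.52 -27.78  -2.22] [-19.5  -16.5    1.76] [-19.51 -22.02  -0.24] 159
mid [-19.53   1.52   0.  ]
rib angle vs tool y 0.574925581319885
hole top-plane [-17.05  -6.83 -11.2 ] [-17.02  12.46  10.81]
hole low-plane [-14.05  -9.01 -11.47] [-14.02  10.74  11.07]
[283.1 170.7] [281 162   6  19  99] [635.97 -39.62  64.  ] tool [58.57 43.72  1.7 ]
[282.6 284.8] [281 278   5  15  63] [559.23 -70.96  64.  ] tool [ 58.65 -39.17   1.54]
[279.2 310.1] [256 298  49  18 155] [537.19 -77.3   64.  ] tool [ 58.67 -61.97  -0.96]
```

>>> servo_tool:
  commands:
    - [[130, 0.8, 0.06, 0.16, 0, 0, 0], [130, 1.8, 0.06, 0.16, 0, 0, 0], [130, 2.6, 0.06, 0.16, 0, 0, 0], [130, 3.2, 0.06, 0.16, 0, 0, 0], [130, 3.4, 0.06, 0.16, 0, 0, 0], [130, 3.4, 0.06, 0.16, 0, 0, 0], [130, 3.4, 0.06, 0.16, 0, 0, 0]]

```text
time: 15.5
tool_pos: [596.9, -57.5, 89.3]
tcp_rot: [56.9, 90.0, -10.9]
ft_force: [-1.1, -0.1, -1.6]
finger_gap: 53.3
```

```bash
python3 look.py w16
```

```text
15.5 [596.88 -57.46  89.32] [ 56.88  89.98 -10.92] [-10.4  13.6  93.6  -0.   72.8  57.4] 53.309394971755395 [-1.1  -0.11 -1.58] [ 0.026  0.016 -0.024]
```

View pics/w16.png

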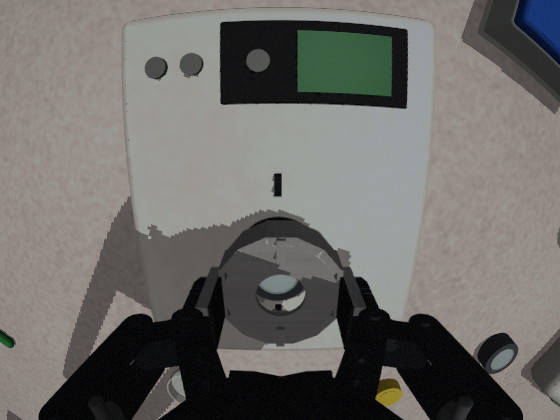

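>>> servo_tool:
  commands:
    - [[130, 0, 0, -0.16, 0, 0, 0], [130, 0, 0, -0.16, 0, 0, 0], [130, 0, 0, -0.16, 0, 0, 0], [130, 0, 0, -0.16, 0, 0, 0]]

```text
time: 15.95
tool_pos: [596.1, -55.9, 89.2]
tcp_rot: [60.2, 90.0, -7.6]
ft_force: [-0.1, 0.4, -0.8]
finger_gap: 53.2
```

```bash
cat > pips.py <<'E'
import sys
from m import *
z,c=load(sys.argv[1]);R=Rt(z['tr']);g=cv2.cvtColor(z['p'],cv2.COLOR_RGB2GRAY)
m=(g<50).astype(np.uint8);k,l,st,ce=cv2.connectedComponentsWithStats(m,connectivity=8)
for i in range(1,k):
    if 25<st[i,4]<260 and 265<ce[i,0]<295 and 120<ce[i,1]<250:
        W=atz(c,*ce[i],64,True);print(ce[i].round(1),st[i],W.round(2),'tool',((W-z['tp'])@R).round(2))
E
python3 look.py w17; python3 pips.py w17; python3 inhand.py w17; python3 -c "
from bench import r
for i in range(3):
    s=r.sense();print(s['tool_pos'])
    r.snapshot('wrist')
"
```

```text
15.95 [596.15 -55.9   89.23] [60.21 89.99 -7.58] [-10.3  13.5  93.7   0.   72.7  57.5] 53.195924440083964 [-0.15  0.38 -0.83] [-0.029 -0.008  0.031]
[280.5 184.5] [278 174   7  22 133] [635.94 -39.71  64.  ] tool [25.23 42.95  0.05]
plane x = 0.0004 y + 0.0004 z + -16.97 deg [0.02203727 0.02137676]
rib [-19.46  19.76  -1.47] [-19.46  30.96   1.94] [-19.46  25.31   0.23] 216
rib [-19.47 -27.81  -2.24] [-19.47 -16.54   1.75] [-19.47 -22.06  -0.25] 161
mid [-1.947e+01  1.590e+00 -1.000e-02]
rib angle vs tool y 0.5763450907640447
hole top-plane [ -17.04 -199.61 -311.22] [-16.92 156.77 305.68]
hole low-plane [ -14.05 -206.39 -318.65] [-13.92 158.5  312.97]
[596.1209373  -55.93028901  89.17783993]
[596.07908589 -55.90666958  89.11037396]
[596.08051534 -55.89213496  89.0995145 ]
```

>>> servo_tool:
  commands:
    - [[130, 0.2, -0.02, 0, 0, 0, 0], [130, 0.5, -0.02, 0, 0, 0, 0], [130, 0.8, -0.02, 0, 0, 0, 0], [130, 0.9, -0.02, 0, 0, 0, 0], [130, 0.9, -0.02, 0, 0, 0, 0]]

```text
time: 16.65
tool_pos: [595.6, -55.9, 79.6]
tcp_rot: [-125.9, 90.0, 166.3]
ft_force: [0.5, 0.0, -2.0]
finger_gap: 53.7
```

>>> servo_tool:
  commands:
    - [[130, 0.1, 0, 0, 0, 0, 0], [130, 0.2, 0, 0, 0, 0, 0], [130, 0.2, 0, 0, 0, 0, 0]]

```text
time: 16.95
tool_pos: [595.9, -56.0, 78.0]
tcp_rot: [-125.5, 90.0, 166.7]
ft_force: [0.0, 0.0, -0.9]
finger_gap: 53.4
```

>>> servo_tool:
  commands:
    - [[130, 0.1, 0, 0, 0, 0, 0], [130, 0.2, 0, 0, 0, 0, 0], [130, 0.2, 0, 0, 0, 0, 0]]

```text
time: 17.25
tool_pos: [595.8, -55.9, 75.9]
tcp_rot: [-127.8, 90.0, 164.4]
ft_force: [-1.2, -0.5, -1.4]
finger_gap: 53.5
```

>>> servo_tool:
  commands:
    - [[130, 0.1, 0, 0, 0, 0, 0], [130, 0.2, 0, 0, 0, 0, 0], [130, 0.2, 0, 0, 0, 0, 0]]

```text
time: 17.55
tool_pos: [595.7, -56.0, 73.9]
tcp_rot: [-121.2, 90.0, 171.0]
ft_force: [-0.3, -0.0, -1.2]
finger_gap: 53.4
```

>>> servo_tool:
  commands:
    - [[130, 0.1, 0, 0, 0, 0, 0], [130, 0.1, 0, 0, 0, 0, 0], [130, 0.1, 0, 0, 0, 0, 0]]

```text
time: 17.85
tool_pos: [595.9, -56.0, 73.1]
tcp_rot: [-168.2, 90.0, 124.0]
ft_force: [-0.1, -0.5, -0.8]
finger_gap: 53.4
```

```bash
python3 look.py w18;python3 pips.py w18; python3 inhand.py w18|grep -v hole
```

```text
17.85 [595.88 -55.98  73.08] [-168.22   90.    123.98] [-10.3  14.5  94.4   0.   71.1  57.5] 53.439373077745806 [-0.08 -0.52 -0.82] [ 0.017 -0.002 -0.056]
[280.8 191.9] [277 180   8  25 186] [636.03 -39.75  64.  ] tool [ 9.08 43.3   0.15]
plane x = 0.0009 y + 0.0005 z + -16.97 deg [0.0507439  0.02794414]
rib [-19.47  19.77  -1.48] [-19.47  30.97   1.93] [-19.47  25.39   0.22] 216
rib [-19.47 -27.8   -2.24] [-19.47 -16.53   1.74] [-19.47 -22.05  -0.23] 159
mid [-1.947e+01  1.600e+00 -1.000e-02]
rib angle vs tool y 0.5758495440220066
```

View pics/w18.png

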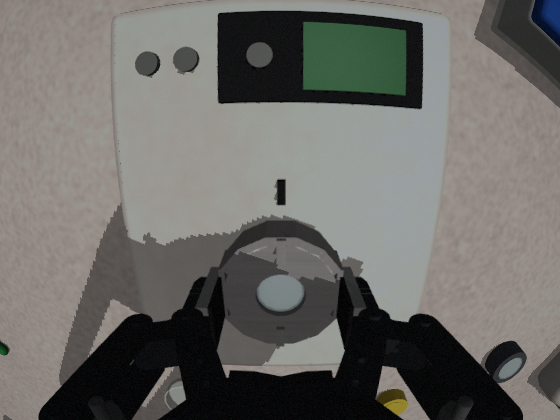

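>>> servo_tool:
  commands:
    - [[130, 0.05, 0, 0, 0, 0, 0], [130, 0.08, 0, 0, 0, 0, 0], [130, 0.08, 0, 0, 0, 0, 0]]

```text
time: 18.2
tool_pos: [595.8, -56.0, 72.2]
tcp_rot: [-129.0, 90.0, 163.2]
ft_force: [-0.5, 0.7, -1.1]
finger_gap: 53.5
```

>>> servo_tool:
  commands:
    - [[130, 0.05, 0, 0, 0, 0, 0], [130, 0.05, 0, 0, 0, 0, 0], [130, 0.05, 0, 0, 0, 0, 0]]

```text
time: 18.5
tool_pos: [595.9, -56.0, 71.9]
tcp_rot: [83.4, 90.0, 15.6]
ft_force: [-0.4, -0.1, -0.3]
finger_gap: 53.5
```

>>> servo_tool:
  commands:
    - [[130, 0, 0, -0.007, 4, 0, 0], [130, 0, 0, -0.014, 8, 0, 0], [130, 0, 0, -0.02, 12, 0, 0], [130, 0, 0.003, -0.026, 15, 0, 0], [130, 0, 0.003, -0.026, 15, 0, 0]]

```text
time: 19.0
tool_pos: [595.9, -55.8, 71.9]
tcp_rot: [60.6, 90.0, -22.2]
ft_force: [0.1, -0.1, -0.5]
finger_gap: 53.5
```

```bash
cat > s.py <<'E'
from bench import r
from h import *
s=r.sense();R=Rt(s['tcp_rot'])
print(s['time'],s['tool_pos'].round(2),'head %.2f'%np.degrees(np.arctan2(R[1,1],R[0,1])),'F',s['ft_force'].round(2),'Ft',(s['ft_force']@R).round(2),'M',s['wrist_torque'].round(3),'gap %.2f'%s['finger_gap'],s['joint_pos'].round(1))
E
python3 s.py
```

```text
19.0 [595.91 -55.77  71.87] head 7.16 F [ 0.1  -0.08 -0.5 ] Ft [0.5  0.09 0.09] M [ 0.036 -0.003 -0.023] gap 53.55 [-10.3  14.6  94.4  -0.   71.   72.6]
```

Heading went from 22.1 to 7.2 freely. Continue in small steps.

>>> servo_tool:
  commands:
    - [[130, 0, 0.002, -0.006, 3, 0, 0], [130, 0, 0.004, -0.012, 6, 0, 0], [130, 0, 0.006, -0.018, 10, 0, 0], [130, 0, 0.006, -0.018, 10, 0, 0]]

```text
time: 19.4
tool_pos: [596.0, -55.6, 71.9]
tcp_rot: [84.9, 90.0, -7.9]
ft_force: [-0.4, 0.7, -1.0]
finger_gap: 53.3
```

```bash
python3 s.py
```

```text
19.4 [595.96 -55.57  71.89] head -2.77 F [-0.41  0.68 -1.03] Ft [ 1.03 -0.45 -0.66] M [-0.014  0.015 -0.025] gap 53.33 [-10.2  14.6  94.4   0.   71.   82.5]
```

>>> servo_tool:
  commands:
    - [[130, 0, 0.003, -0.005, 3, 0, 0], [130, 0, 0.005, -0.01, 6, 0, 0], [130, 0, 0.007, -0.013, 8, 0, 0], [130, 0, 0.007, -0.013, 8, 0, 0]]

```text
time: 19.8
tool_pos: [596.0, -55.4, 71.8]
tcp_rot: [88.7, 90.0, -12.0]
ft_force: [-0.4, -0.9, -0.1]
finger_gap: 53.2
```

```bash
python3 s.py
```

```text
19.8 [595.98 -55.45  71.83] head -10.67 F [-0.43 -0.94 -0.07] Ft [ 0.07 -0.25  1.01] M [ 0.047  0.008 -0.025] gap 53.24 [-10.2  14.6  94.4  -0.   71.   90.4]
```

>>> servo_tool:
  commands:
    - [[130, 0, 0.002, -0.004, 3, 0, 0], [130, 0, 0.005, -0.007, 5, 0, 0], [130, 0, 0.005, -0.007, 5, 0, 0]]

```text
time: 20.1
tool_pos: [596.0, -55.4, 71.8]
tcp_rot: [86.8, 90.0, -18.8]
ft_force: [-0.0, -0.4, -0.7]
finger_gap: 53.3
```

```bash
python3 s.py
```

```text
20.1 [596.04 -55.37  71.82] head -15.66 F [-0.03 -0.35 -0.72] Ft [0.72 0.06 0.35] M [0.016 0.026 0.017] gap 53.30 [-10.2  14.6  94.4  -0.   71.   95.5]
```

>>> servo_tool:
  commands:
    - [[130, 0, 0.002, -0.004, 3, 0, 0], [130, 0, 0.005, -0.007, 5, 0, 0], [130, 0, 0.005, -0.007, 5, 0, 0]]

```text
time: 20.4
tool_pos: [596.1, -55.3, 71.8]
tcp_rot: [118.2, 90.0, 7.5]
ft_force: [0.4, -0.3, -0.7]
finger_gap: 53.6
```

```bash
python3 s.py
```

```text
20.4 [596.1  -55.31  71.82] head -20.67 F [ 0.45 -0.29 -0.67] Ft [0.67 0.52 0.11] M [0.025 0.015 0.008] gap 53.61 [-10.2  14.6  94.4   0.   71.  100.5]
```

>>> servo_tool:
  commands:
    - [[130, 0, 0.001, -0.002, 2, 0, 0], [130, 0, 0.003, -0.004, 4, 0, 0], [130, 0, 0.003, -0.004, 4, 0, 0]]

```text
time: 20.7
tool_pos: [596.1, -55.3, 71.8]
tcp_rot: [122.6, 90.0, 8.0]
ft_force: [0.2, -0.1, -0.1]
finger_gap: 53.7
```

```bash
python3 s.py
```

```text
20.7 [596.14 -55.28  71.82] head -24.67 F [ 0.24 -0.1  -0.11] Ft [ 0.11  0.26 -0.01] M [-0.016  0.006  0.036] gap 53.68 [-10.2  14.7  94.4   0.   71.  104.5]
```

>>> servo_tool:
  commands:
    - [[130, 0, 0.001, -0.002, 2, 0, 0], [130, 0, 0.003, -0.004, 4, 0, 0], [130, 0, 0.003, -0.004, 4, 0, 0]]

```text
time: 21.0
tool_pos: [596.1, -55.3, 71.8]
tcp_rot: [-139.1, 90.0, 102.3]
ft_force: [0.4, -0.6, -1.0]
finger_gap: 53.4
```

```bash
python3 s.py
```

```text
21.0 [596.15 -55.26  71.77] head -28.68 F [ 0.4  -0.58 -0.98] Ft [0.98 0.63 0.32] M [ 0.039  0.061 -0.073] gap 53.37 [-10.2  14.7  94.4   0.   71.  108.5]
```

>>> servo_tool:
  commands:
    - [[130, 0, 0.001, -0.002, 2, 0, 0], [130, 0, 0.003, -0.003, 4, 0, 0], [130, 0, 0.003, -0.003, 4, 0, 0]]

```text
time: 21.3
tool_pos: [596.2, -55.3, 71.8]
tcp_rot: [108.4, 90.0, -14.3]
ft_force: [0.1, 0.3, -0.6]
finger_gap: 53.8
```

```bash
python3 s.py
```

```text
21.3 [596.22 -55.26  71.82] head -32.68 F [ 0.15  0.31 -0.6 ] Ft [ 0.6  -0.04 -0.34] M [-0.003  0.04  -0.004] gap 53.77 [-10.2  14.7  94.4  -0.   71.  112.5]
```

>>> servo_tool:
  commands:
    - [[130, 0, 0.001, -0.001, 1.5, 0, 0], [130, 0, 0.002, -0.002, 3, 0, 0], [130, 0, 0.002, -0.002, 3, 0, 0]]

```text
time: 21.6
tool_pos: [596.2, -55.3, 71.7]
tcp_rot: [-42.5, 90.0, -168.3]
ft_force: [-0.1, -0.2, -0.4]
finger_gap: 53.1
```

```bash
python3 s.py
```

```text
21.6 [596.16 -55.26  71.72] head -35.83 F [-0.08 -0.2  -0.42] Ft [0.42 0.05 0.21] M [-0.009  0.007  0.028] gap 53.15 [-10.2  14.7  94.4  -0.   71.  115.6]
```

>>> servo_tool:
  commands:
    - [[130, 0, 0.001, -0.001, 1.5, 0, 0], [130, 0, 0.002, -0.002, 3, 0, 0], [130, 0, 0.002, -0.002, 3, 0, 0]]

```text
time: 21.9
tool_pos: [596.1, -55.3, 71.6]
tcp_rot: [-47.3, 90.0, -176.1]
ft_force: [-0.9, -1.1, -1.7]
finger_gap: 53.6
```

```bash
python3 s.py
```

```text
21.9 [596.05 -55.29  71.57] head -38.87 F [-0.89 -1.08 -1.75] Ft [ 1.75 -0.01  1.4 ] M [-0.157  0.111  0.012] gap 53.56 [-10.2  14.7  94.4  -0.   71.  118.7]
```

>>> servo_tool:
  commands:
    - [[130, 0, 0.001, -0.001, 1.5, 0, 0], [130, 0, 0.002, -0.002, 3, 0, 0], [130, 0, 0.002, -0.002, 3, 0, 0]]

```text
time: 22.2
tool_pos: [596.0, -55.2, 71.4]
tcp_rot: [-50.4, 90.0, 177.8]
ft_force: [-0.2, -1.1, -3.0]
finger_gap: 53.1
```

```bash
python3 s.py; python3 look.py w19; python3 inhand.py w19|grep -v hole
```

```text
22.2 [596.   -55.23  71.43] head -41.88 F [-0.19 -1.06 -3.  ] Ft [3.   0.56 0.92] M [-0.151  0.113  0.016] gap 53.10 [-10.2  14.7  94.4  -0.   71.  121.7]
22.2 [596.   -55.23  71.43] [-50.37  89.97 177.75] [-10.2  14.7  94.4  -0.   71.  121.7] 53.101166806009616 [-0.19 -1.06 -3.  ] [-0.151  0.113  0.016]
plane x = 0.0012 y + -0.0013 z + -17.01 deg [ 0.06868706 -0.07616521]
rib [-19.52  19.63  -1.61] [-19.52  30.38   1.8 ] [-19.52  25.09   0.09] 212
rib [-19.5  -27.97  -2.37] [-19.5  -16.05   1.61] [-19.5  -21.99  -0.37] 165
mid [-19.51   1.5   -0.14]
rib angle vs tool y 0.5784778424030714
```

View pics/w19.png

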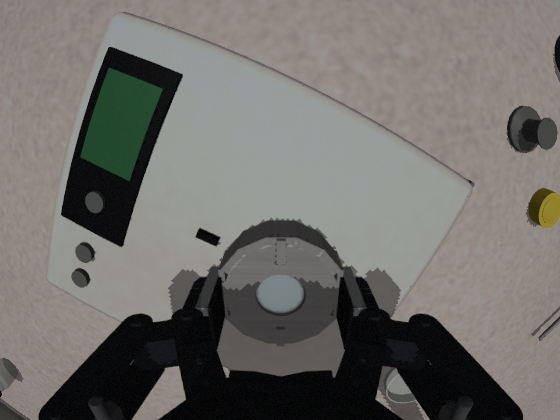

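>>> servo_tool:
  commands:
    - [[130, 0.02, 0.001, -0.001, 1, 0, 0], [130, 0.04, 0.001, -0.002, 2, 0, 0], [130, 0.04, 0.001, -0.002, 2, 0, 0]]

```text
time: 22.55
tool_pos: [596.1, -55.2, 71.2]
tcp_rot: [-57.1, 90.0, 169.1]
ft_force: [-1.4, 0.3, -3.1]
finger_gap: 53.4
```

```bash
python3 s.py
```

```text
22.55 [596.09 -55.15  71.22] head -43.85 F [-1.4   0.33 -3.14] Ft [ 3.14 -1.24  0.73] M [-0.094  0.18   0.022] gap 53.39 [-10.2  14.7  94.4   0.   71.  123.7]
```

>>> servo_tool:
  commands:
    - [[130, 0.01, 0.001, -0.001, 1, 0, 0], [130, 0.02, 0.001, -0.002, 2, 0, 0], [130, 0.02, 0.001, -0.002, 2, 0, 0]]

```text
time: 22.85
tool_pos: [596.2, -55.2, 71.1]
tcp_rot: [-58.3, 90.0, 165.8]
ft_force: [-1.8, -0.5, -4.0]
finger_gap: 53.7
```

```bash
python3 s.py
```

```text
22.85 [596.16 -55.18  71.06] head -45.85 F [-1.78 -0.46 -4.01] Ft [ 4.01 -0.9   1.6 ] M [-0.098  0.193  0.089] gap 53.67 [-10.2  14.7  94.4   0.   70.9 125.7]
```

>>> servo_tool:
  commands:
    - [[130, 0.03, 0, 0, 1, 0, 0], [130, 0.04, 0, 0, 2, 0, 0], [130, 0.04, 0, 0, 2, 0, 0]]

```text
time: 23.15
tool_pos: [596.3, -55.3, 70.9]
tcp_rot: [93.7, 90.0, -44.1]
ft_force: [-2.1, -0.9, -2.1]
finger_gap: 53.4
```

```bash
python3 s.py
```

```text
23.15 [596.35 -55.25  70.92] head -47.85 F [-2.1  -0.93 -2.1 ] Ft [ 2.1  -0.73  2.18] M [-0.09   0.395  0.032] gap 53.42 [-10.2  14.7  94.4  -0.   70.9 127.7]
```

>>> servo_tool:
  commands:
    - [[130, 0.01, 0, 0, 1, 0, 0], [130, 0.02, 0, 0, 2, 0, 0], [130, 0.02, 0, 0, 2, 0, 0]]

```text
time: 23.45
tool_pos: [596.4, -55.3, 70.9]
tcp_rot: [113.7, 90.0, -26.2]
ft_force: [-3.4, -0.6, 0.3]
finger_gap: 53.7
```

```bash
python3 s.py
```

```text
23.45 [596.45 -55.27  70.92] head -49.84 F [-3.44 -0.65  0.3 ] Ft [-0.3  -1.72  3.05] M [-0.114  0.644  0.222] gap 53.66 [-10.2  14.7  94.4  -0.   70.9 129.7]
```

>>> servo_tool:
  commands:
    - [[130, 0, -0.02, 0.03, 0, 0, 0], [130, 0, -0.02, 0.03, 0, 0, 0]]

```text
time: 23.65
tool_pos: [596.4, -55.3, 70.9]
tcp_rot: [138.7, 89.9, -1.1]
ft_force: [-1.6, -0.6, 0.2]
finger_gap: 53.6
```

```bash
python3 s.py
```

```text
23.65 [596.4  -55.26  70.9 ] head -49.79 F [-1.6  -0.56  0.22] Ft [-0.22 -0.61  1.58] M [-0.086  0.162  0.149] gap 53.60 [-10.2  14.7  94.4   0.   70.8 129.6]
```

>>> servo_tool:
  commands:
    - [[130, 0, -0.01, 0.02, 1, 0, 0], [130, 0, -0.01, 0.02, 1, 0, 0]]

```text
time: 23.85
tool_pos: [596.3, -55.3, 70.9]
tcp_rot: [135.7, 89.9, -5.1]
ft_force: [0.9, 0.0, 0.3]
finger_gap: 53.4
```

```bash
python3 s.py
```

```text
23.85 [596.29 -55.34  70.89] head -50.84 F [0.94 0.03 0.25] Ft [-0.25  0.57 -0.75] M [-0.071 -0.13   0.252] gap 53.43 [-10.2  14.7  94.4   0.   70.8 130.6]
```

>>> servo_tool:
  commands:
    - [[130, 0, 0, 0, 0, 0, 0], [130, 0, 0, 0, 0, 0, 0]]

```text
time: 24.05
tool_pos: [596.3, -55.3, 70.9]
tcp_rot: [137.0, 89.9, -3.8]
ft_force: [1.8, -1.1, -0.3]
finger_gap: 53.3
```

```bash
python3 s.py
```

```text
24.05 [596.28 -55.33  70.89] head -50.79 F [ 1.79 -1.09 -0.28] Ft [ 0.29  1.98 -0.7 ] M [-0.052 -0.241  0.198] gap 53.31 [-10.2  14.7  94.4   0.   70.8 130.6]
```

>>> servo_tool:
  commands:
    - [[130, 0, 0, 0, 1, 0, 0], [130, 0, 0, 0, 1, 0, 0]]

```text
time: 24.25
tool_pos: [596.2, -55.4, 70.9]
tcp_rot: [131.7, 89.9, -10.2]
ft_force: [3.2, -0.7, 0.1]
finger_gap: 53.4
```

```bash
python3 s.py
```

```text
24.25 [596.2  -55.37  70.89] head -51.84 F [ 3.24 -0.74  0.15] Ft [-0.14  2.58 -2.1 ] M [-0.147 -0.365  0.282] gap 53.42 [-10.2  14.7  94.4   0.   70.8 131.6]
```

>>> servo_tool:
  commands:
    - [[130, 0, 0, 0, 0, 0, 0]]

```text
time: 24.35
tool_pos: [596.1, -55.4, 70.9]
tcp_rot: [135.5, 89.9, -6.3]
ft_force: [2.2, -1.0, 0.4]
finger_gap: 53.5
```

```bash
python3 s.py
```

```text
24.35 [596.15 -55.36  70.87] head -51.80 F [ 2.24 -1.02  0.42] Ft [-0.42  2.19 -1.13] M [-0.111 -0.503  0.277] gap 53.54 [-10.2  14.7  94.4   0.   70.8 131.6]
```

>>> servo_tool:
  commands:
    - [[130, 0, 0, 0, 0, 0, 0]]

```text
time: 24.45
tool_pos: [596.1, -55.4, 70.8]
tcp_rot: [134.2, 90.0, -7.6]
ft_force: [3.6, 0.4, 0.3]
finger_gap: 53.8
```

```bash
python3 s.py
```

```text
24.45 [596.12 -55.39  70.82] head -51.79 F [3.56 0.41 0.3 ] Ft [-0.3   1.88 -3.05] M [-0.141 -0.57   0.274] gap 53.77 [-10.2  14.7  94.5   0.   70.8 131.6]
```

>>> servo_tool:
  commands:
    - [[130, 0, 0.01, -0.02, 0.5, 0, 0], [130, 0, 0.01, -0.02, 1, 0, 0], [130, 0, 0.01, -0.02, 1, 0, 0]]

```text
time: 24.75
tool_pos: [596.1, -55.4, 70.8]
tcp_rot: [115.4, 90.0, -27.5]
ft_force: [1.4, -1.8, 2.1]
finger_gap: 53.5
```

```bash
python3 s.py
```

```text
24.75 [596.14 -55.36  70.85] head -52.82 F [ 1.35 -1.76  2.15] Ft [-2.14  2.22 -0.01] M [-0.191 -0.307  0.405] gap 53.48 [-10.2  14.7  94.4  -0.   70.9 132.6]
```

>>> servo_tool:
  commands:
    - [[130, 0, 0, 0, 0, 0, 0]]

```text
time: 24.85
tool_pos: [596.1, -55.4, 70.9]
tcp_rot: [118.5, 90.0, -24.3]
ft_force: [2.3, -0.6, 2.8]
finger_gap: 53.2
```

```bash
python3 s.py
```

```text
24.85 [596.14 -55.36  70.86] head -52.79 F [ 2.28 -0.6   2.85] Ft [-2.85  1.85 -1.45] M [-0.244 -0.309  0.401] gap 53.21 [-10.2  14.7  94.4  -0.   70.9 132.6]
```

>>> servo_tool:
  commands:
    - [[130, 0, 0, 0, 0, 0, 0]]

```text
time: 24.95
tool_pos: [596.1, -55.4, 70.9]
tcp_rot: [119.8, 90.0, -23.0]
ft_force: [1.4, -1.3, 3.8]
finger_gap: 53.4
```

```bash
python3 s.py
```

```text
24.95 [596.14 -55.38  70.88] head -52.79 F [ 1.38 -1.33  3.82] Ft [-3.82  1.9  -0.29] M [-0.273 -0.315  0.379] gap 53.43 [-10.2  14.7  94.4  -0.   70.9 132.6]
```

>>> servo_tool:
  commands:
    - [[100, 0, 0, 0, 0, 0, 0], [80, 0, 0, 0, 0, 0, 0], [50, 0, 0, 0, 0, 0, 0], [20, 0, 0, 0, 0, 0, 0], [0, 0, 0, 0, 0, 0, 0], [0, 0, 0, 0, 0, 0, 0]]

```text
time: 25.55
tool_pos: [595.8, -55.2, 70.5]
tcp_rot: [-61.8, 90.0, 155.4]
ft_force: [0.0, -0.4, 0.8]
finger_gap: 85.4
```

```bash
python3 s.py; python3 look.py w20
```

```text
25.55 [595.85 -55.22  70.53] head -52.80 F [ 0.01 -0.42  0.77] Ft [-0.77  0.33  0.25] M [-0.037 -0.001 -0.014] gap 85.40 [-10.2  14.7  94.4   0.   70.9 132.6]
25.55 [595.85 -55.22  70.53] [-61.78  89.98 155.43] [-10.2  14.7  94.4   0.   70.9 132.6] 85.39617323222915 [ 0.01 -0.42  0.77] [-0.037 -0.001 -0.014]
```

View pics/w20.png

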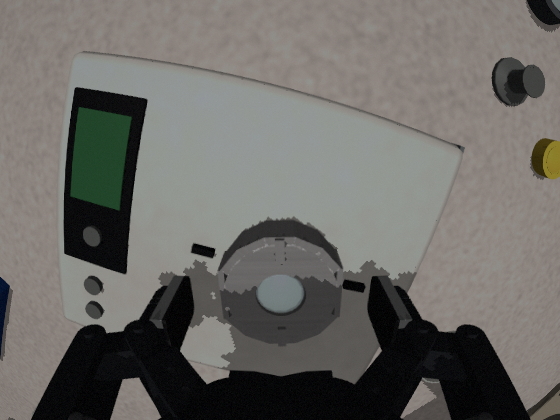

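```bash
python3 inhand.py w20
```

```text
plane x = 0.0005 y + -0.0007 z + -17.34 deg [ 0.02735554 -0.04257197]
rib [-19.85  19.79  -2.48] [-19.85  30.96   1.34] [-19.85  25.42  -0.55] 241
rib [-19.84 -27.68  -1.4 ] [-19.84 -15.79   2.07] [-19.84 -21.76   0.35] 145
mid [-19.85   1.82  -0.12]
rib angle vs tool y -1.1015772398103787
hole top-plane [ -17.4  -198.76 -310.29] [-17.26 156.29 305.55]
hole low-plane [ -14.4  -205.54 -317.71] [-14.26 158.01 312.87]
```

>>> servo_tool:
  commands:
    - [[0, -1, 0, 0, 0, 0, 0], [0, -3, 0, 0, 0, 0, 0], [0, -6, 0, 0, 0, 0, 0], [0, -10, 0, 0, 0, 0, 0], [0, -12, 0, 0, 0, 0, 0], [0, -12, 0, 0, 0, 0, 0], [0, -12, 0, 0, 0, 0, 0]]

```text
time: 26.3
tool_pos: [596.3, -55.3, 191.5]
tcp_rot: [133.6, 89.9, -9.2]
ft_force: [-0.4, -0.9, -0.7]
finger_gap: 85.4
```

```bash
python3 look.py w21; python3 ringm.py w21 280 215 48 88
python3 - <<'E'
from bench import r
import cv2,numpy as np
p,d=r.snapshot('scene');q=cv2.resize(p[200:290,215:325],None,fx=6,fy=6,interpolation=cv2.INTER_CUBIC)
cv2.imwrite('pics/s21.png',q[:,:,::-1])
E
```

```text
26.3 [596.35 -55.32 191.52] [133.57  89.9   -9.23] [-10.2   8.4  88.4   0.   83.1 132.6] 85.41790799785932 [-0.39 -0.94 -0.7 ] [-0.013 -0.04   0.044]
ztop 87.73156195576671 hole [587.22 -41.    87.73] ribs [array([610.2, -74.6,  90.2]), array([581.2, -38.5,  90.2])] [69 61] sep 46.296075975377065 mid [595.68 -56.55  90.23]
rib heading -51.26230721121969 tool y heading -52.79480883102311 diff mod180 1.532501619803412
```

View pics/w21.png

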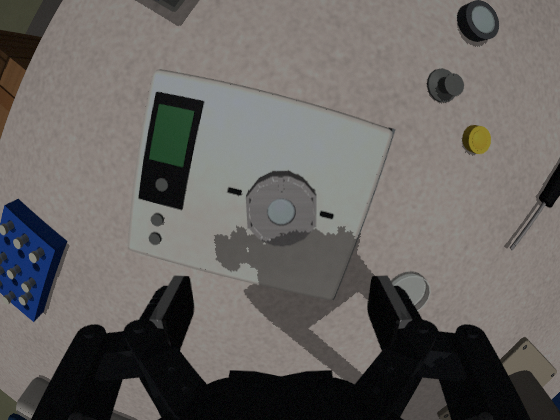

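View pics/s21.png

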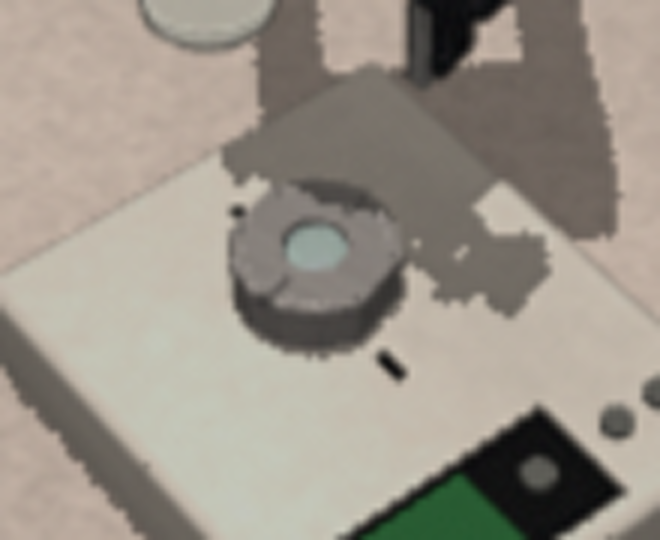

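```bash
python3 -c "
from bench import r
print(r.hand_in())"
```

```text
the job is handed in; nothing more can be done
None
```

I put the filter in the port glass side up and let it go. I then set the ring over it in line with the pips, screwed it clockwise to snug, released it and backed the arm off. The job was handed in at about 26 s, and the hand-in reported no verdict.

**Turn:** The ring turned freely until about 60° past the pips and became hard at about 72°. I stopped at 74.9°, where the moment read 0.38 to 0.40 N m, the top of the 0.3 to 0.4 snug range. When I let go, the ring sprang back about 1.7° (the rubber-mounted collar), to about 73°.

**Last checks:**
- The ring is level. Its top is at about 87.8 mm, which puts its underside about 3.1 mm below the seat's free height; 2.7 mm is needed.
- The ring's centre is within about 1.5 mm of the port axis, and the filter glass shows centred through the hole.
- In the last wrist view, the other things it shows appeared undisturbed.

**Not certain:**
- The clamping force was judged only from that moment. Just before release the arm was also pressing down about 4 to 5 N.
- Wrist-camera views disagreed with each other by 1 to 1.5 mm. One automatic reading of the ring's hole in the last view was about 17 mm off and wrong, so I used the midpoint of the ribs instead.

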